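# Unstack the ring gauges onto their rests

### The arm

A 6-joint arm with a two-finger parallel gripper is mounted at the origin on a cart in front of the work surface, level with it; the furniture and walls round the work are solid. World frame = base frame: x ahead of the robot, y to its left, z up, the work surface at z = 0. Lengths are in m, angles in degrees, forces in N, time in s.
With the tool pointing down it reaches from about 0.35 to 0.875 m from the base axis. Payload 4.2 kg.
Tool frame: the origin (TCP) lies on the centre line of the jaws, within the pads' length; the fingertips stand 19 mm ahead of it and the grasp point (between the pads) is the TCP; x points along the fingers, y is the direction in which the jaws open and shut, and the axes are right-handed (so a half turn about x gives the same grasp; the last joint's range is limited). The gripper opens to 87 mm and grips with 3 to 60 N. Pads are 19 mm wide; open, the fingers measure 117 mm over their backs; the gripper's body (75 mm by 190 mm) begins 51 mm behind the grasp point.
Start: joints at [78.243, 22.042, 0.453, 0, -68.411, -14.817], TCP at [0.28, 0.559, 0.242] pointing down, gripper open.
Joint ranges: [-179.83, 179.83], [-69.29, 118.12], [-61.27, 80.66], [-181.25, 117.63], [-171.15, -9.14], [-177.46, 177.46]. Speed limits (degrees/s): [159.86, 159.86, 180, 180, 180, 180].

### API

Orientations are given as a 3x3 rotation matrix whose columns are the frame's x, y, z axes.
In Python, from station import r, viewer, job, spotter gives the robot as it stands.
- The arm moves only by the tool play_rows, never from a script. Its argument "commands" is a list of rows, each an object of numbers: "fingers": the gripper command: -1 is fully open, 1 is shut, values between are in proportion; "tx", "ty", "tz": the shift along the tool's x, y, z normalised to -1 to 1, where 1 is 750 mm; "ax", "ay", "az": the turn, a rotation vector about the tool's x, y, z normalised to -1 to 1, where 1 is pi rad. In form: [{"fingers": .., "tx": .., "ty": .., "tz": .., "ax": .., "ay": .., "az": ..}, ...]. A call has 1 to 5 rows; each row is the pose to reach, as a shift and turn from the pose commanded when the call began, along the tool's axes at that moment, turning the shorter way round; what a row does not reach only later rows make up. A row lasts 1/12 s, in which the tool goes at most 41.7 mm and 7.16 degrees, less where a joint would pass 70% of its speed; a pose out of reach is approached as far as the arm can. A call with a number of a shift or a turn outside -1 to 1 is refused whole. A call with a gripper value outside its range is refused whole. The fingers move at their own pace and stop on an object; the grip force is fixed at half the most. Time passes only in rows, so rows that repeat a pose let the fingers close. It gives the time, the measured TCP pose, the force and the opening at its end, in the units of the state.
- r.sense(): the state, without advancing time (a new reading comes with each control period).
- viewer.capture(name): name is "scene" or "top"; returns a dict with "image" (420x560x3 uint8, red, green, blue), "fx", "fy", "cx", "cy" (pixels), "R" (3x3) and "t" (3): a world point X has camera coordinates R X + t. Camera axes: x right, y down, z forward; pixel columns grow to the right and rows downward; lengths in m; the calibration is good to about 2 mm. A picture is of the moment at which its call begins. There is no depth.
- job.finish_job(): hands the job in, once; it reports no verdict.
Trained networks look in a picture, given as the dict that the camera call returned (one of the last four; its "shot" number tells which), for a name from the list of things; names that differ only in an ending like _2 or _b are one class to them, and where a whole thing is asked for, a point or a joint stands for the part that bears it (a point fixed in the world has none). Each returns a list of dicts, best first, with "score" (0 to 1); they miss things now and then, are a little off and sometimes report something else, mostly with a low value. They report only what shows in the picture. A call takes as long as a camera call. They do not tell look-alikes from the thing itself.
- spotter.find_in(name, picture): "uv" ([column, row] in pixels, amid what is visible of it).
- spotter.silhouettes(name, picture): "region" (420x560 bool, what is visible of it) and "uv" ([column, row] in pixels, amid what is visible of it).
The state is a dict: "time_s": time; "joints": joint angles; "joint_velocities": joint speeds; "effort": joint torques, N m; "tcp_pos": TCP position; "ee_rot": TCP orientation; "wrist_force": force on the tool from outside, world axes, zero at the start; "moment": the same for the moment, N m; "gripper_width": opening from 0.0 (shut) to 1.0 (fully open).
Only numpy, scipy, OpenCV 4.12 (cv2) and the standard library are available. Lean on these libraries where they do the work, as an engineer would, in place of code of your own. Each camera call takes 0.05 s, during which the arm holds its last target. There are 200 camera calls.

### The job

Four steel ring gauges have been left stacked on the bench. Take the stack apart one gauge at a time and lay each gauge flat inside the round recess of the rest of its own size: smallest gauge in the smallest rest, largest in the largest, and so on. They are precision gauges, so set each one down, never drop it, and leave the plug gauges that lie nearby where they are.

Things in the scene. Friction and masses are not known exactly. Their poses are not given: they have to be found in the camera images.
- ring_66: largest of the four steel ring gauges: a plain flat ring 66 mm across and 18 mm thick (bore 25 mm), lying flat, at the start at the bottom of the stack. Origin: centre of its underside; z is its axis, up. Up to 0.45 kg; grip it across its outside from above.
- ring_56: second largest of the four steel ring gauges: a plain flat ring 56 mm across and 16 mm thick (bore 20 mm), lying flat, at the start second from the bottom. Origin: centre of its underside; z is its axis, up. Up to 0.45 kg; grip it across its outside from above.
- ring_45: second smallest of the four steel ring gauges: a plain flat ring 45 mm across and 14 mm thick (bore about 13 mm), lying flat, at the start third from the bottom. Origin: centre of its underside; z is its axis, up. Up to 0.45 kg; grip it across its outside from above.
- ring_38: smallest of the four steel ring gauges: a plain flat ring 38 mm across and 12 mm thick (bore about 11 mm), lying flat, at the start on top of the stack. Origin: centre of its underside; z is its axis, up. Up to 0.45 kg; grip it across its outside from above.
- rest_66: largest of the four grey gauge rests, for the 66 mm ring gauge: a fixed square block, 96 x 96 mm and 6 mm high, with one round recess 82 mm across and 3 mm deep in its middle, lined with dark rubber. Origin: centre of its underside, on the worktop; the recess floor is 3 mm above it, the rim 6 mm. x and y run along its sides.
- rest_56: second largest of the four grey gauge rests, for the 56 mm ring gauge: a fixed square block, 86 x 86 mm and 6 mm high, with one round recess 72 mm across and 3 mm deep in its middle, lined with dark rubber. Origin: centre of its underside, on the worktop; the recess floor is 3 mm above it, the rim 6 mm. x and y run along its sides.
- rest_45: second smallest of the four grey gauge rests, for the 45 mm ring gauge: a fixed square block, 75 x 75 mm and 6 mm high, with one round recess 61 mm across and 3 mm deep in its middle, lined with dark rubber. Origin: centre of its underside, on the worktop; the recess floor is 3 mm above it, the rim 6 mm. x and y run along its sides.
- rest_38: smallest of the four grey gauge rests, for the 38 mm ring gauge: a fixed square block, 68 x 68 mm and 6 mm high, with one round recess 54 mm across and 3 mm deep in its middle, lined with dark rubber. Origin: centre of its underside, on the worktop; the recess floor is 3 mm above it, the rim 6 mm. x and y run along its sides.
- plug_gauge: bystander: a loose double-ended plug gauge lying flat beside the rests and the stack, 98 mm long (along its y axis), 17 mm wide, 14 mm high, white hexagonal grip, red band, the one nearer the red basket. Origin: centre of its underside. To be left where it lies.
Mind the look-alikes: they are no part of the job. Leave any blue or green look-alike of the rest_38 alone.

How it is judged:
By the outcome, as a careful person would: the job done as asked, in the order asked, and still so for the second after the job is handed in, with the robot touching nothing.
It also fails if it takes over 106 s, if anything falls off the work surface, if the arm or the gripper's body presses on something with over 40 N, if the wrist force passes 120 N, or if a joint passes its speed limit or range.

## Working session

There is one attempt and no reset: what is moved stays moved. The work goes in short steps, Python scripts to look and compute and a tool call to move; the robot and the scene stay as the last step left them, time stands still between calls to the robot, and variables do not carry over. Pictures are saved under pics/ and viewed, about 12 in all and at most 16, crops included, and the job is handed in when it is done.

Besides the shell and the picture viewer there is one more tool, called after "Call:" by a JSON object that holds its "op" and its "data", one argument or row to a line. play_rows: Moves the arm, as the interface text tells. Its arguments: {"type":"object","properties":{"commands":{"type":"array"}},"required":["commands"]}

```bash
mkdir -p pics; ls
python3 - <<'E'
from station import r,viewer,job,spotter
import cv2,numpy as np
s=r.sense();print(s)
for n in("scene","top"):
    p=viewer.capture(n);cv2.imwrite(f"pics/{n}0.png",p["image"][:,:,::-1])
    print(n,p["fx"],p["fy"],p["cx"],p["cy"],np.round(p["R"],4).tolist(),np.round(p["t"],4).tolist())
    for k in["ring_66","ring_56","ring_45","ring_38","rest_66","rest_56","rest_45","rest_38","plug_gauge"]:
        print(k,[(np.round(d["uv"],1).tolist(),round(d["score"],2)) for d in spotter.find_in(k,p)][:5])
E
```

```text
pics
{'time_s': 0.0, 'joints': array([ 7.82434836e+01,  2.20908320e+01,  3.79245715e-01, -3.04707035e-02,
       -6.84091959e+01, -1.48169403e+01]), 'joint_velocities': array([ 0.00145469,  0.02132524,  0.06304388,  0.0301727 , -0.04906707,
        0.0583787 ]), 'effort': array([-4.66843630e-04, -3.90668213e+01,  1.87403637e+01,  4.21969771e+00,
        1.08568827e-02, -1.97527311e-04]), 'tcp_pos': array([0.27931116, 0.55848981, 0.24045131]), 'ee_rot': array([[-9.13636878e-04, -4.47519297e-01, -8.94273808e-01],
       [-1.96301920e-03, -8.94271656e-01,  4.47520225e-01],
       [-9.99997656e-01,  2.16434764e-03, -6.14494075e-05]]), 'wrist_force': array([-0.25197837,  0.48633205, -0.27481214]), 'moment': array([ 0.00454849, -0.01164039, -0.04323272]), 'gripper_width': 0.9970604463838991}
scene 541.5653600718167 541.5653600718167 280.8589769544977 203.13152255439027 [[-0.4955, -0.8684, -0.0198], [-0.3378, 0.2136, -0.9167], [0.8002, -0.4475, -0.3992]] [0.3589, 0.215, 0.7858]
ring_66 [([371.9, 230.1], 0.7), ([367.7, 218.9], 0.7), ([371.4, 206.8], 0.64), ([371.9, 214.8], 0.59)]
ring_56 [([
[... 1297 characters left out ...]
7.2, 234.1], 0.42), ([276.3, 245.3], 0.34)]
ring_38 [([357.9, 255.3], 0.66), ([361.0, 249.7], 0.45), ([367.2, 234.1], 0.42), ([276.3, 245.3], 0.34)]
rest_66 [([205.8, 213.8], 0.96), ([153.4, 194.7], 0.86), ([177.1, 260.5], 0.84), ([415.8, 205.2], 0.71), ([316.9, 192.1], 0.61)]
rest_56 [([205.8, 213.8], 0.96), ([153.4, 194.7], 0.86), ([177.1, 260.5], 0.84), ([415.8, 205.2], 0.71), ([316.9, 192.1], 0.61)]
rest_45 [([205.8, 213.8], 0.96), ([153.4, 194.7], 0.86), ([177.1, 260.5], 0.84), ([415.8, 205.2], 0.71), ([316.9, 192.1], 0.61)]
rest_38 [([205.8, 213.8], 0.96), ([153.4, 194.7], 0.86), ([177.1, 260.5], 0.84), ([415.8, 205.2], 0.71), ([316.9, 192.1], 0.61)]
plug_gauge [([252.0, 170.6], 0.62)]
```

View pics/top0.png

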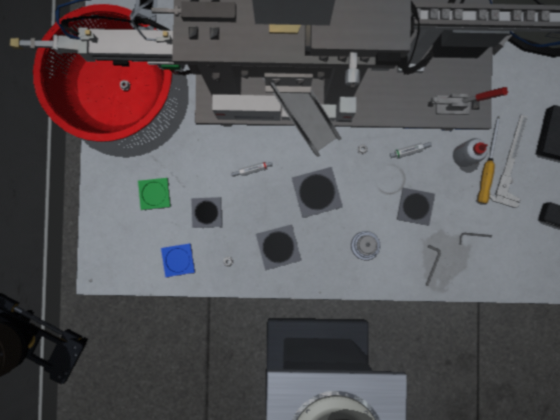

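View pics/scene0.png

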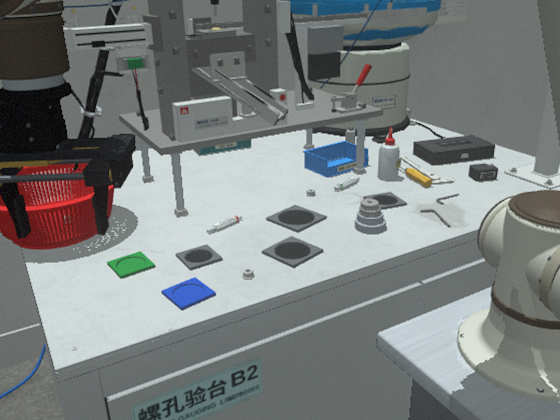

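Top view: the grey rests are at (207,212), small; (416,206); (278,247); and (317,192), large. The stack is at (366,245). The candidates for rest_38 are the grey one at (207,212), the green one at (155,194) and the blue one at (178,260). I choose the grey one. A fixture plate and chute overhang behind, with the chute tip near (320,150). Next I measure.

```bash
cat > h.py <<'E'
from station import r,viewer,job,spotter
import cv2,numpy as np
def proj(p,X):
    c=p["R"]@np.array(X)+p["t"];return np.array([p["fx"]*c[0]/c[2]+p["cx"],p["fy"]*c[1]/c[2]+p["cy"]])
def plane(p,uv,z):
    d=p["R"].T@np.array([(uv[0]-p["cx"])/p["fx"],(uv[1]-p["cy"])/p["fy"],1.]);o=-p["R"].T@p["t"]
    return o+d*(z-o[2])/d[2]
def tri(p,u,q,v):
    A=[];b=[]
    for P,w in((p,u),(q,v)):
        d=P["R"].T@np.array([(w[0]-P["cx"])/P["fx"],(w[1]-P["cy"])/P["fy"],1.]);d/=np.linalg.norm(d)
        M=np.eye(3)-np.outer(d,d);A.append(M);b.append(M@(-P["R"].T@P["t"]))
    return np.linalg.lstsq(np.vstack(A),np.hstack(b),rcond=None)[0]
E
python3 - <<'E'
from h import *
P={n:viewer.capture(n) for n in("top","scene")}
for n,p in P.items():
    g=p["image"]
    print(n)
    for d in spotter.silhouettes("rest_66",p):
        m=d["region"].astype(np.uint8);c=cv2.findContours(m,0,2)[0];c=max(c,key=cv2.contourArea)
        W=np.array([plane(p,u[0],.006)[:2] for u in c],np.float32);rc=cv2.minAreaRect(W)
        print(np.round(d["uv"]),round(d["score"],2),np.round(g[m>0].mean(0)),"c",np.round(rc[0],4),"size",np.round(rc[1],3),"ang",round(rc[2],1))
    for d in spotter.silhouettes("ring_66",p): print("ring",np.round(d["uv"],1),round(d["score"],2),d["region"].sum())
for nm,u,v in(("chute",(320,152),(283,123)),("plate front L",(196,125),(185,136)),):
    print(nm,tri(P["top"],u,P["scene"],v))
a=P["top"]["image"][215:275,325:405,::-1];b=P["scene"]["image"][185:245,330:410,::-1]
k=lambda x:cv2.resize(x,None,fx=5,fy=5,interpolation=cv2.INTER_CUBIC)
cv2.imwrite("pics/crop1.png",np.hstack([k(a),k(b)]))
a=P["top"]["image"][170:270,130:300,::-1];cv2.imwrite("pics/crop2.png",cv2.resize(a,None,fx=4,fy=4))
E
```

```text
top
[316. 194.] 0.92 [59. 62. 66.] c [0.5608 0.0524] size [0.097 0.097] ang 17.0
[156. 196.] 0.84 [ 48. 126.  70.] c [0.5492 0.4263] size [0.068 0.069] ang 6.2
[275. 245.] 0.68 [61. 64. 68.] c [0.4318 0.139 ] size [0.089 0.089] ang 16.3
[206. 210.] 0.58 [58. 60. 65.] c [0.509  0.3046] size [0.069 0.067] ang 1.3
[177. 259.] 0.58 [ 46.  80. 166.] c [0.3975 0.3671] size [0.07  0.071] ang 11.1
[416. 205.] 0.57 [60. 63. 67.] c [ 0.5297 -0.1761] size [0.078 0.079] ang 78.9
ring [363.8 242. ] 0.76 222
ring [376.4 244.1] 0.6 66
ring [353.8 253.5] 0.45 121
scene
[196. 256.] 0.97 [ 99. 104. 106.] c [0.5085 0.3084] size [0.081 0.075] ang 3.7
[383. 200.] 0.95 [89. 94. 95.] c [ 0.5308 -0.1736] size [0.077 0.086] ang 80.8
[187. 297.] 0.94 [ 66. 101. 189.] c [0.3976 0.3717] size [0.078 0.073] ang 11.1
[131. 267.] 0.89 [ 79. 152.  96.] c [0.5477 0.4305] size [0.089 0.075] ang 3.4
[294. 217.] 0.86 [89. 94. 96.] c [0.5593 0.0572] size [0.103 0.106] ang 16.5
[292. 251.] 0.61 [90. 94. 96.] c [0.4327 0.1416] size [0.097 0.094] ang 14.3
ring [368.5 229.3] 0.81 286
ring [367.7 204.3] 0.7 178
ring [370.4 214.1] 0.63 141
ring [369.1 216. ] 0.54 222
chute [0.61672469 0.05642099 0.20943677]
plate front L [0.65805623 0.28078748 0.21036006]
```

View pics/crop1.png

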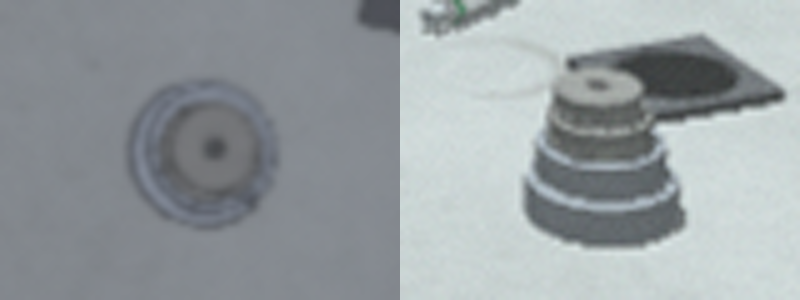

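View pics/crop2.png

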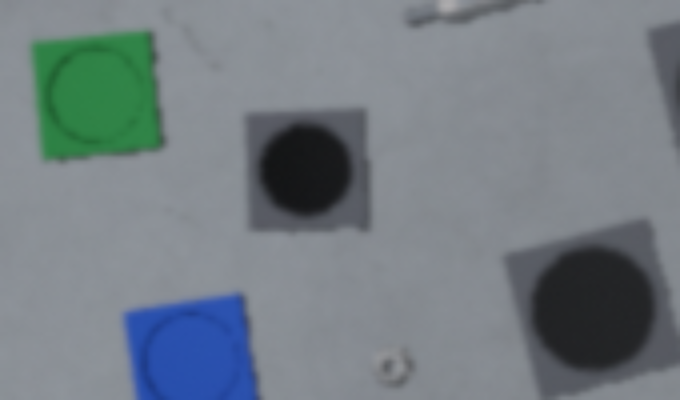

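The crops show the grey rest_38 at about (206,212), with the blue and green ones as decoys. The stack is slightly off-centre, and the top ring's hole is at (367.7,244.4) in top and (369.2,201.4) in scene. Next I refine the recess centres and the ring centre.

Run:
```python
from h import *
P={n:viewer.capture(n) for n in("top","scene")}
R={"66":(.5608,.0524),"56":(.4318,.139),"45":(.5297,-.1761),"38":(.509,.3046)}
for n,p in P.items():
    g=cv2.cvtColor(p["image"],cv2.COLOR_RGB2GRAY)
    for k,c in R.items():
        u,v=np.round(proj(p,[*c,.004])).astype(int);w=26 if n=="top" else 32
        s=g[v-w:v+w,u-w:u+w];t=50 if n=="scene" else 45
        t=(np.percentile(s[w-3:w+3,w-3:w+3],50)+ (62 if n=="top" else 90))/2
        _,l,st,ce=cv2.connectedComponentsWithStats((s<t).astype(np.uint8));i=l[w,w]
        q=ce[i]+[u-w,v-w];print(n,k,np.round(q,1),st[i][4],st[i][2:4],np.round(plane(p,q,.0045),4),"t",t)
print("hole tri",tri(P["top"],(367.7,244.4),P["scene"],(369.2,201.4)),plane(P["top"],(367.7,244.4),.06),plane(P["scene"],(369.2,201.4),.06))
print("bottom from top",plane(P["top"],(365.1,245.1),.012))
```

```text
top 66 [316.6 191.6] 890 [34 34] [0.5607 0.0522 0.0045] t 50.0
top 56 [277.9 246.8] 686 [29 30] [0.4322 0.139  0.0045] t 49.0
top 45 [415.7 206. ] 490 [25 25] [ 0.5317 -0.1764  0.0045] t 50.5
top 38 [205.9 212. ] 372 [22 22] [0.509  0.3062 0.0045] t 42.5
scene 66 [296. 217.] 378 [35 14] [0.5651 0.0518 0.0045] t 79.0
scene 56 [292.  250.2] 438 [35 16] [0.4364 0.1388 0.0045] t 78.0
scene 45 [385.6 199.4] 144 [23  8] [ 0.5361 -0.181   0.0045] t 78.0
scene 38 [198.2 255.8] 240 [27 12] [0.5134 0.3061 0.0045] t 79.0
hole tri [ 0.4427283  -0.05650714  0.0624121 ] [ 0.44192245 -0.05800748  0.06      ] [ 0.44752997 -0.05872107  0.06      ]
bottom from top [ 0.43975983 -0.05990762  0.012     ]
```

Call:
{"op": "play_rows", "data": {
  "commands": [
    {"fingers": -1,"tx": 0,"ty": 0,"tz": 0,"ax": -0.1476,"ay": 0,"az": 0},
    {"fingers": -1,"tx": 0,"ty": 0,"tz": 0,"ax": -0.1476,"ay": 0,"az": 0},
    {"fingers": -1,"tx": 0,"ty": 0,"tz": 0,"ax": -0.1476,"ay": 0,"az": 0},
    {"fingers": -1,"tx": 0,"ty": 0,"tz": 0,"ax": -0.1476,"ay": 0,"az": 0}
  ]
}}

```text
time_s: 1.73
tcp_pos: [0.2796, 0.559, 0.2416]
ee_rot: [[0.0, 0.006, -1.0], [0.0, -1.0, -0.006], [-1.0, -0.0, -0.0]]
wrist_force: [0.1, -0.3, -0.2]
gripper_width: 0.996
```

Call:
{"op": "play_rows", "data": {
  "commands": [
    {"fingers": -1,"tx": 0.1,"ty": 0.8227,"tz": -0.2187,"ax": 0,"ay": 0,"az": 0},
    {"fingers": -1,"tx": 0.1,"ty": 0.8227,"tz": -0.2187,"ax": 0,"ay": 0,"az": 0},
    {"fingers": -1,"tx": 0.1,"ty": 0.8227,"tz": -0.2187,"ax": 0,"ay": 0,"az": 0},
    {"fingers": -1,"tx": 0.1,"ty": 0.8227,"tz": -0.2187,"ax": 0,"ay": 0,"az": 0},
    {"fingers": -1,"tx": 0.1,"ty": 0.8227,"tz": -0.2187,"ax": 0,"ay": 0,"az": 0}
  ]
}}

```text
time_s: 2.15
tcp_pos: [0.3328, 0.3571, 0.2172]
ee_rot: [[0.0, 0.001, -1.0], [0.0, -1.0, -0.001], [-1.0, -0.0, -0.0]]
wrist_force: [1.0, -0.1, 0.1]
gripper_width: 0.999
```

Call:
{"op": "play_rows", "data": {
  "commands": [
    {"fingers": -1,"tx": 0.07,"ty": 0.55,"tz": -0.1467,"ax": 0,"ay": 0,"az": 0},
    {"fingers": -1,"tx": 0.07,"ty": 0.55,"tz": -0.1467,"ax": 0,"ay": 0,"az": 0},
    {"fingers": -1,"tx": 0.07,"ty": 0.55,"tz": -0.1467,"ax": 0,"ay": 0,"az": 0},
    {"fingers": -1,"tx": 0.07,"ty": 0.55,"tz": -0.1467,"ax": 0,"ay": 0,"az": 0},
    {"fingers": -1,"tx": 0.07,"ty": 0.55,"tz": -0.1467,"ax": 0,"ay": 0,"az": 0}
  ]
}}

```text
time_s: 2.57
tcp_pos: [0.386, 0.1574, 0.1921]
ee_rot: [[0.001, 0.001, -1.0], [0.001, -1.0, -0.001], [-1.0, -0.001, -0.001]]
wrist_force: [0.9, -0.2, -0.4]
gripper_width: 1.001
```

Call:
{"op": "play_rows", "data": {
  "commands": [
    {"fingers": -1,"tx": 0.03,"ty": 0.276,"tz": -0.0733,"ax": 0,"ay": 0,"az": 0},
    {"fingers": -1,"tx": 0.03,"ty": 0.276,"tz": -0.0733,"ax": 0,"ay": 0,"az": 0},
    {"fingers": -1,"tx": 0.03,"ty": 0.276,"tz": -0.0733,"ax": 0,"ay": 0,"az": 0},
    {"fingers": -1,"tx": 0.03,"ty": 0.276,"tz": -0.0733,"ax": 0,"ay": 0,"az": 0},
    {"fingers": -1,"tx": 0.03,"ty": 0.276,"tz": -0.0733,"ax": 0,"ay": 0,"az": 0}
  ]
}}

```text
time_s: 2.98
tcp_pos: [0.4395, -0.0431, 0.1704]
ee_rot: [[0.002, 0.0, -1.0], [0.0, -1.0, -0.0], [-1.0, -0.0, -0.002]]
wrist_force: [1.1, 0.4, -0.4]
gripper_width: 0.998
```

Call:
{"op": "play_rows", "data": {
  "commands": [
    {"fingers": -1,"tx": 0.09,"ty": 0.0187,"tz": -0.005,"ax": 0,"ay": 0,"az": 0},
    {"fingers": -1,"tx": 0.09,"ty": 0.0187,"tz": -0.005,"ax": 0,"ay": 0,"az": 0},
    {"fingers": -1,"tx": 0.09,"ty": 0.0187,"tz": -0.005,"ax": 0,"ay": 0,"az": 0}
  ]
}}

```text
time_s: 3.23
tcp_pos: [0.4392, -0.0572, 0.0982]
ee_rot: [[-0.011, -0.005, -1.0], [-0.002, -1.0, 0.005], [-1.0, 0.002, 0.011]]
wrist_force: [-0.5, -0.3, 0.4]
gripper_width: 1.002
```

Run:
```python
from h import *
print(r.sense()["tcp_pos"])
p=viewer.capture("scene");u,v=map(int,proj(p,[.4435,-.058,.06]))
a=p["image"][v-75:v+65,u-90:u+90,::-1];cv2.imwrite("pics/crop3.png",cv2.resize(a,None,fx=4,fy=4,interpolation=cv2.INTER_CUBIC))
```

```text
[ 0.43921543 -0.05716567  0.09824224]
```

View pics/crop3.png

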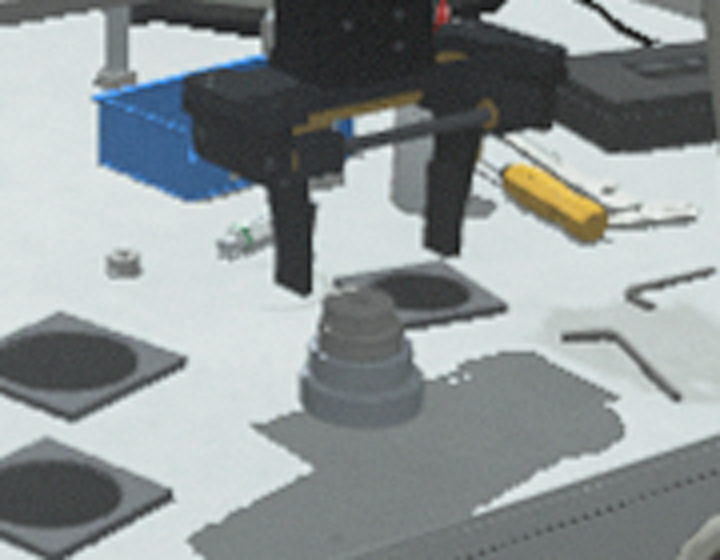

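Fingertips straddle the top ring, centred within 2–3 mm: tips at crop (294,292) and (441,252), ring top at (357,297). Descending and pre-closing.

Call:
{"op": "play_rows", "data": {
  "commands": [
    {"fingers": -0.1,"tx": 0.0343,"ty": 0.001,"tz": -0.005,"ax": 0,"ay": 0,"az": 0},
    {"fingers": -0.1,"tx": 0.0343,"ty": 0.001,"tz": -0.005,"ax": 0,"ay": 0,"az": 0},
    {"fingers": -0.1,"tx": 0.0343,"ty": 0.001,"tz": -0.005,"ax": 0,"ay": 0,"az": 0},
    {"fingers": -0.1,"tx": 0.0343,"ty": 0.001,"tz": -0.005,"ax": 0,"ay": 0,"az": 0},
    {"fingers": -0.1,"tx": 0.0343,"ty": 0.001,"tz": -0.005,"ax": 0,"ay": 0,"az": 0}
  ]
}}

```text
time_s: 3.7
tcp_pos: [0.4477, -0.0551, 0.0786]
ee_rot: [[0.003, 0.001, -1.0], [0.001, -1.0, -0.001], [-1.0, -0.001, -0.003]]
wrist_force: [1.2, 0.3, -0.4]
gripper_width: 0.707
```

Call:
{"op": "play_rows", "data": {
  "commands": [
    {"fingers": -0.1,"tx": 0.008,"ty": 0.0035,"tz": 0.005,"ax": 0,"ay": 0,"az": 0},
    {"fingers": -0.1,"tx": 0.008,"ty": 0.0035,"tz": 0.005,"ax": 0,"ay": 0,"az": 0},
    {"fingers": -0.1,"tx": 0.008,"ty": 0.0035,"tz": 0.005,"ax": 0,"ay": 0,"az": 0}
  ]
}}

```text
time_s: 3.95
tcp_pos: [0.4424, -0.0585, 0.071]
ee_rot: [[-0.0, -0.0, -1.0], [-0.0, -1.0, 0.0], [-1.0, 0.0, 0.0]]
wrist_force: [-0.1, -0.4, -0.5]
gripper_width: 0.564
```

Call:
{"op": "play_rows", "data": {
  "commands": [
    {"fingers": 1,"tx": 0,"ty": 0,"tz": 0,"ax": 0,"ay": 0,"az": 0},
    {"fingers": 1,"tx": 0,"ty": 0,"tz": 0,"ax": 0,"ay": 0,"az": 0},
    {"fingers": 1,"tx": 0,"ty": 0,"tz": 0,"ax": 0,"ay": 0,"az": 0},
    {"fingers": 1,"tx": 0,"ty": 0,"tz": 0,"ax": 0,"ay": 0,"az": 0},
    {"fingers": 1,"tx": 0,"ty": 0,"tz": 0,"ax": 0,"ay": 0,"az": 0}
  ]
}}

```text
time_s: 4.37
tcp_pos: [0.4431, -0.0584, 0.071]
ee_rot: [[0.0, 0.0, -1.0], [0.0, -1.0, -0.0], [-1.0, -0.0, -0.0]]
wrist_force: [-0.6, 0.5, 1.7]
gripper_width: 0.423
```

Call:
{"op": "play_rows", "data": {
  "commands": [
    {"fingers": 1,"tx": -0.02,"ty": 0,"tz": 0,"ax": 0,"ay": 0,"az": 0},
    {"fingers": 1,"tx": -0.04,"ty": 0,"tz": 0,"ax": 0,"ay": 0,"az": 0},
    {"fingers": 1,"tx": -0.07,"ty": 0,"tz": 0,"ax": 0,"ay": 0,"az": 0}
  ]
}}

```text
time_s: 4.62
tcp_pos: [0.4414, -0.0587, 0.1224]
ee_rot: [[-0.005, -0.001, -1.0], [-0.001, -1.0, 0.001], [-1.0, 0.001, 0.005]]
wrist_force: [-0.0, -0.3, -1.0]
gripper_width: 0.421
```

Run:
```python
from h import *
print(r.sense()["tcp_pos"])
p=viewer.capture("scene");u,v=map(int,proj(p,[.4435,-.058,.06]))
a=p["image"][v-75:v+65,u-90:u+90,::-1];cv2.imwrite("pics/crop4.png",cv2.resize(a,None,fx=4,fy=4,interpolation=cv2.INTER_CUBIC))
```

```text
[ 0.44138384 -0.05870744  0.12242608]
```

View pics/crop4.png

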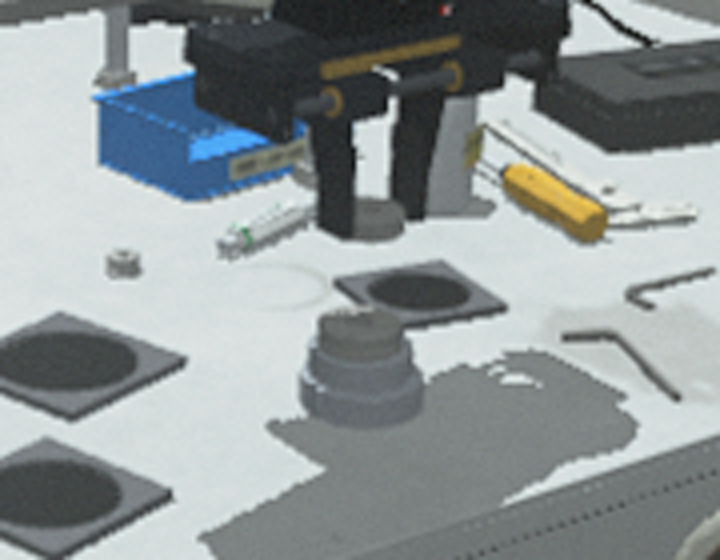

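Ring_38 is held level at crop (375,217), and the rest of the stack is undisturbed at (362,365). Carrying it to rest_38.

Call:
{"op": "play_rows", "data": {
  "commands": [
    {"fingers": 1,"tx": 0,"ty": -0.486,"tz": -0.0907,"ax": 0,"ay": 0,"az": 0},
    {"fingers": 1,"tx": 0,"ty": -0.486,"tz": -0.0907,"ax": 0,"ay": 0,"az": 0},
    {"fingers": 1,"tx": 0,"ty": -0.486,"tz": -0.0907,"ax": 0,"ay": 0,"az": 0},
    {"fingers": 1,"tx": 0,"ty": -0.486,"tz": -0.0907,"ax": 0,"ay": 0,"az": 0},
    {"fingers": 1,"tx": 0,"ty": -0.486,"tz": -0.0907,"ax": 0,"ay": 0,"az": 0}
  ]
}}

```text
time_s: 5.08
tcp_pos: [0.4809, 0.1481, 0.1232]
ee_rot: [[-0.0, -0.0, -1.0], [-0.0, -1.0, 0.0], [-1.0, 0.0, 0.0]]
wrist_force: [1.2, -1.0, -0.8]
gripper_width: 0.423
```

Remaining: dx +0.0296, dy +0.158, and down to about 0.06.

Call:
{"op": "play_rows", "data": {
  "commands": [
    {"fingers": 1,"tx": 0,"ty": -0.2105,"tz": -0.0395,"ax": 0,"ay": 0,"az": 0},
    {"fingers": 1,"tx": 0,"ty": -0.2105,"tz": -0.0395,"ax": 0,"ay": 0,"az": 0},
    {"fingers": 1,"tx": 0,"ty": -0.2105,"tz": -0.0395,"ax": 0,"ay": 0,"az": 0},
    {"fingers": 1,"tx": 0.04,"ty": -0.2105,"tz": -0.0395,"ax": 0,"ay": 0,"az": 0},
    {"fingers": 1,"tx": 0.08,"ty": -0.2105,"tz": -0.0395,"ax": 0,"ay": 0,"az": 0}
  ]
}}

```text
time_s: 5.5
tcp_pos: [0.5142, 0.3118, 0.0652]
ee_rot: [[0.009, 0.006, -1.0], [0.008, -1.0, -0.005], [-1.0, -0.008, -0.009]]
wrist_force: [0.8, 0.4, -1.0]
gripper_width: 0.424
```

Call:
{"op": "play_rows", "data": {
  "commands": [
    {"fingers": 1,"tx": 0,"ty": 0,"tz": 0,"ax": 0,"ay": 0,"az": 0},
    {"fingers": 1,"tx": 0,"ty": 0,"tz": 0,"ax": 0,"ay": 0,"az": 0}
  ]
}}

```text
time_s: 5.67
tcp_pos: [0.5094, 0.3033, 0.0609]
ee_rot: [[-0.004, 0.001, -1.0], [-0.004, -1.0, -0.001], [-1.0, 0.004, 0.004]]
wrist_force: [-0.3, 0.1, 0.5]
gripper_width: 0.424
```

Call:
{"op": "play_rows", "data": {
  "commands": [
    {"fingers": 1,"tx": 0.02,"ty": -0.002,"tz": -0.001,"ax": 0,"ay": 0,"az": 0},
    {"fingers": 1,"tx": 0.036,"ty": -0.002,"tz": -0.001,"ax": 0,"ay": 0,"az": 0},
    {"fingers": 1,"tx": 0.036,"ty": -0.002,"tz": -0.001,"ax": 0,"ay": 0,"az": 0},
    {"fingers": 1,"tx": 0.036,"ty": -0.002,"tz": -0.001,"ax": 0,"ay": 0,"az": 0}
  ]
}}

```text
time_s: 6.0
tcp_pos: [0.5121, 0.3052, 0.0377]
ee_rot: [[0.001, -0.001, -1.0], [0.001, -1.0, 0.001], [-1.0, -0.001, -0.001]]
wrist_force: [0.8, -0.4, 0.1]
gripper_width: 0.423
```

Run:
```python
from h import *
print(r.sense()["tcp_pos"])
p=viewer.capture("scene");u,v=map(int,proj(p,[.5105,.306,.03]))
a=p["image"][v-70:v+50,u-80:u+80,::-1];b=cv2.resize(a,None,fx=4,fy=4,interpolation=cv2.INTER_CUBIC)
cv2.imwrite("pics/crop5.png",b)
```

```text
[0.51208148 0.30517638 0.03765186]
```

View pics/crop5.png

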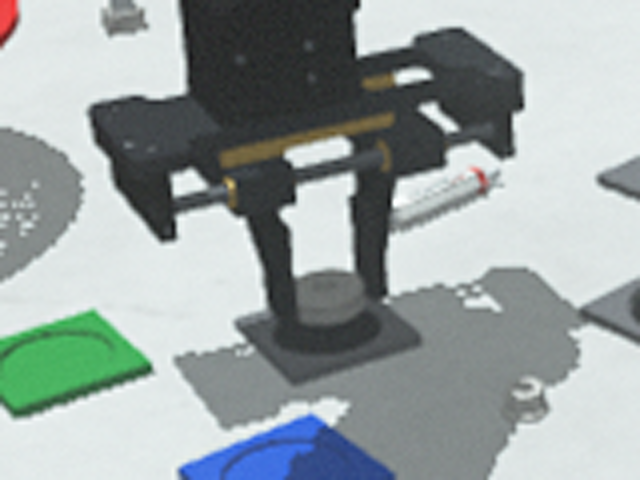

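Ring_38 hovers over the rest_38 recess: ring at crop (330,297), recess centre near (328,338). Lowering.

Call:
{"op": "play_rows", "data": {
  "commands": [
    {"fingers": 1,"tx": 0.004,"ty": 0,"tz": 0,"ax": 0,"ay": 0,"az": 0},
    {"fingers": 1,"tx": 0.008,"ty": 0,"tz": 0,"ax": 0,"ay": 0,"az": 0},
    {"fingers": 1,"tx": 0.012,"ty": 0,"tz": 0,"ax": 0,"ay": 0,"az": 0},
    {"fingers": 1,"tx": 0.012,"ty": 0,"tz": 0,"ax": 0,"ay": 0,"az": 0},
    {"fingers": 1,"tx": 0.012,"ty": 0,"tz": 0,"ax": 0,"ay": 0,"az": 0}
  ]
}}

```text
time_s: 6.47
tcp_pos: [0.5114, 0.3056, 0.0272]
ee_rot: [[-0.0, -0.0, -1.0], [-0.0, -1.0, 0.0], [-1.0, 0.0, 0.0]]
wrist_force: [0.6, 0.1, 0.4]
gripper_width: 0.424
```

Call:
{"op": "play_rows", "data": {
  "commands": [
    {"fingers": 1,"tx": 0.0006,"ty": 0,"tz": 0,"ax": 0,"ay": 0,"az": 0},
    {"fingers": 1,"tx": 0.0012,"ty": 0,"tz": 0,"ax": 0,"ay": 0,"az": 0},
    {"fingers": 1,"tx": 0.0012,"ty": 0,"tz": 0,"ax": 0,"ay": 0,"az": 0}
  ]
}}

```text
time_s: 6.72
tcp_pos: [0.5115, 0.3057, 0.0264]
ee_rot: [[-0.0, -0.0, -1.0], [-0.0, -1.0, 0.0], [-1.0, 0.0, 0.0]]
wrist_force: [-0.2, 0.9, -0.7]
gripper_width: 0.422
```

Call:
{"op": "play_rows", "data": {
  "commands": [
    {"fingers": 1,"tx": 0.0005,"ty": 0,"tz": 0,"ax": 0,"ay": 0,"az": 0},
    {"fingers": 1,"tx": 0.0009,"ty": 0,"tz": 0,"ax": 0,"ay": 0,"az": 0},
    {"fingers": 1,"tx": 0.0009,"ty": 0,"tz": 0,"ax": 0,"ay": 0,"az": 0}
  ]
}}

```text
time_s: 6.97
tcp_pos: [0.5116, 0.3058, 0.0261]
ee_rot: [[0.0, 0.0, -1.0], [0.0, -1.0, -0.0], [-1.0, -0.0, -0.0]]
wrist_force: [-0.9, 0.1, 1.9]
gripper_width: 0.421
```

Call:
{"op": "play_rows", "data": {
  "commands": [
    {"fingers": 1,"tx": 0.0006,"ty": 0,"tz": 0,"ax": 0,"ay": 0,"az": 0},
    {"fingers": 1,"tx": 0.0006,"ty": 0,"tz": 0,"ax": 0,"ay": 0,"az": 0}
  ]
}}

```text
time_s: 7.13
tcp_pos: [0.5116, 0.3058, 0.026]
ee_rot: [[0.0, 0.0, -1.0], [0.0, -1.0, -0.0], [-1.0, -0.0, -0.0]]
wrist_force: [-1.3, -0.5, 4.9]
gripper_width: 0.42
```

Call:
{"op": "play_rows", "data": {
  "commands": [
    {"fingers": -0.3,"tx": 0,"ty": 0,"tz": 0,"ax": 0,"ay": 0,"az": 0},
    {"fingers": -0.3,"tx": 0,"ty": 0,"tz": 0,"ax": 0,"ay": 0,"az": 0},
    {"fingers": -0.3,"tx": 0,"ty": 0,"tz": 0,"ax": 0,"ay": 0,"az": 0},
    {"fingers": -0.3,"tx": -0.02,"ty": 0,"tz": 0,"ax": 0,"ay": 0,"az": 0},
    {"fingers": -0.3,"tx": -0.06,"ty": 0,"tz": 0,"ax": 0,"ay": 0,"az": 0}
  ]
}}

```text
time_s: 7.55
tcp_pos: [0.5092, 0.3037, 0.0666]
ee_rot: [[-0.007, -0.001, -1.0], [-0.006, -1.0, 0.001], [-1.0, 0.006, 0.007]]
wrist_force: [0.4, -0.7, -0.8]
gripper_width: 0.634
```

Call:
{"op": "play_rows", "data": {
  "commands": [
    {"fingers": -0.4,"tx": -0.06,"ty": 0.1,"tz": 0.02,"ax": 0,"ay": 0,"az": 0},
    {"fingers": -0.4,"tx": -0.06,"ty": 0.1,"tz": 0.02,"ax": 0,"ay": 0,"az": 0}
  ]
}}

```text
time_s: 7.72
tcp_pos: [0.4976, 0.2358, 0.113]
ee_rot: [[0.001, 0.002, -1.0], [0.0, -1.0, -0.002], [-1.0, -0.0, -0.001]]
wrist_force: [-0.0, -0.3, 0.1]
gripper_width: 0.683
```

Run:
```python
from h import *
print(r.sense()["tcp_pos"])
k=lambda x,f:cv2.resize(x,None,fx=f,fy=f,interpolation=cv2.INTER_CUBIC)
p=viewer.capture("top");a=k(p["image"][220:270,340:390,::-1],8)
q=viewer.capture("scene");b=k(q["image"][195:245,345:395,::-1],8)
cv2.imwrite("pics/crop6.png",np.hstack([a,b]))
```

```text
[0.49761094 0.23578655 0.11299031]
```

View pics/crop6.png

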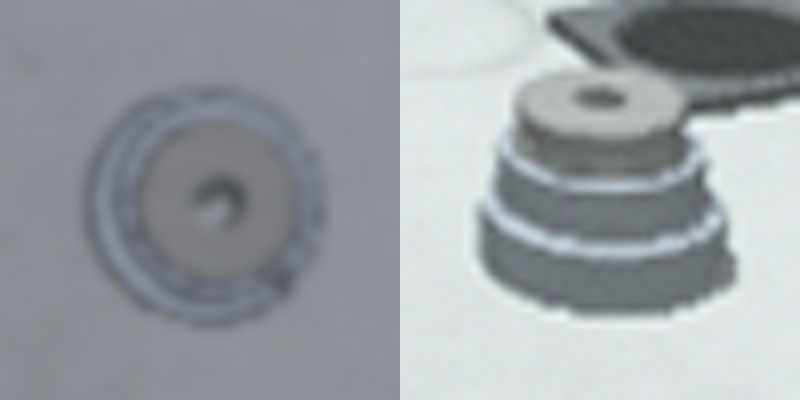

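Ring_45's bore is at top pixel (366.6,244.5), so the ring is at about (0.4435,-0.058). The stack looks fine.

Call:
{"op": "play_rows", "data": {
  "commands": [
    {"fingers": -0.5,"tx": 0,"ty": 0.392,"tz": 0.072,"ax": 0,"ay": 0,"az": 0},
    {"fingers": -0.5,"tx": 0,"ty": 0.392,"tz": 0.072,"ax": 0,"ay": 0,"az": 0},
    {"fingers": -0.5,"tx": 0,"ty": 0.392,"tz": 0.072,"ax": 0,"ay": 0,"az": 0},
    {"fingers": -0.5,"tx": 0,"ty": 0.392,"tz": 0.072,"ax": 0,"ay": 0,"az": 0},
    {"fingers": -0.5,"tx": 0,"ty": 0.392,"tz": 0.072,"ax": 0,"ay": 0,"az": 0}
  ]
}}

```text
time_s: 8.23
tcp_pos: [0.459, 0.0289, 0.1121]
ee_rot: [[-0.0, 0.001, -1.0], [-0.0, -1.0, -0.001], [-1.0, 0.0, 0.0]]
wrist_force: [1.0, -0.3, -0.5]
gripper_width: 0.752
```

Call:
{"op": "play_rows", "data": {
  "commands": [
    {"fingers": -0.5,"tx": 0,"ty": 0.116,"tz": 0.021,"ax": 0,"ay": 0,"az": 0},
    {"fingers": -0.5,"tx": 0,"ty": 0.116,"tz": 0.021,"ax": 0,"ay": 0,"az": 0},
    {"fingers": -0.5,"tx": 0,"ty": 0.116,"tz": 0.021,"ax": 0,"ay": 0,"az": 0},
    {"fingers": -0.5,"tx": 0.02,"ty": 0.116,"tz": 0.021,"ax": 0,"ay": 0,"az": 0},
    {"fingers": -0.5,"tx": 0.02,"ty": 0.116,"tz": 0.021,"ax": 0,"ay": 0,"az": 0}
  ]
}}

```text
time_s: 8.65
tcp_pos: [0.4425, -0.0576, 0.0956]
ee_rot: [[-0.004, -0.003, -1.0], [-0.0, -1.0, 0.003], [-1.0, 0.0, 0.004]]
wrist_force: [-1.1, -0.2, 0.5]
gripper_width: 0.747
```

Descending by 0.038 to 0.0575.

Call:
{"op": "play_rows", "data": {
  "commands": [
    {"fingers": -0.4,"tx": 0.025,"ty": 0,"tz": -0.001,"ax": 0,"ay": 0,"az": 0},
    {"fingers": -0.3,"tx": 0.0505,"ty": 0,"tz": -0.001,"ax": 0,"ay": 0,"az": 0},
    {"fingers": -0.3,"tx": 0.0505,"ty": 0,"tz": -0.001,"ax": 0,"ay": 0,"az": 0},
    {"fingers": -0.3,"tx": 0.0505,"ty": 0,"tz": -0.001,"ax": 0,"ay": 0,"az": 0},
    {"fingers": -0.3,"tx": 0.0505,"ty": 0,"tz": -0.001,"ax": 0,"ay": 0,"az": 0}
  ]
}}

```text
time_s: 9.07
tcp_pos: [0.4455, -0.0561, 0.0603]
ee_rot: [[0.001, 0.001, -1.0], [-0.0, -1.0, -0.001], [-1.0, 0.0, -0.001]]
wrist_force: [0.0, -0.2, -0.0]
gripper_width: 0.656
```

Call:
{"op": "play_rows", "data": {
  "commands": [
    {"fingers": -0.2,"tx": 0.003,"ty": 0.002,"tz": 0.002,"ax": 0,"ay": 0,"az": 0},
    {"fingers": -0.2,"tx": 0.003,"ty": 0.002,"tz": 0.002,"ax": 0,"ay": 0,"az": 0},
    {"fingers": -0.2,"tx": 0.003,"ty": 0.002,"tz": 0.002,"ax": 0,"ay": 0,"az": 0}
  ]
}}

```text
time_s: 9.32
tcp_pos: [0.4435, -0.058, 0.058]
ee_rot: [[0.001, 0.0, -1.0], [0.0, -1.0, -0.0], [-1.0, -0.0, -0.001]]
wrist_force: [1.3, -0.1, -0.2]
gripper_width: 0.605
```

Call:
{"op": "play_rows", "data": {
  "commands": [
    {"fingers": 1,"tx": 0,"ty": 0,"tz": 0,"ax": 0,"ay": 0,"az": 0},
    {"fingers": 1,"tx": 0,"ty": 0,"tz": 0,"ax": 0,"ay": 0,"az": 0},
    {"fingers": 1,"tx": 0,"ty": 0,"tz": 0,"ax": 0,"ay": 0,"az": 0},
    {"fingers": 1,"tx": 0,"ty": 0,"tz": 0,"ax": 0,"ay": 0,"az": 0},
    {"fingers": 1,"tx": 0,"ty": 0,"tz": 0,"ax": 0,"ay": 0,"az": 0}
  ]
}}

```text
time_s: 9.73
tcp_pos: [0.4435, -0.058, 0.0577]
ee_rot: [[0.001, 0.0, -1.0], [0.0, -1.0, -0.0], [-1.0, -0.0, -0.001]]
wrist_force: [-1.3, 1.7, 3.0]
gripper_width: 0.489
```

Call:
{"op": "play_rows", "data": {
  "commands": [
    {"fingers": 1,"tx": -0.02,"ty": 0,"tz": 0,"ax": 0,"ay": 0,"az": 0},
    {"fingers": 1,"tx": -0.06,"ty": 0,"tz": 0,"ax": 0,"ay": 0,"az": 0},
    {"fingers": 1,"tx": -0.06,"ty": 0.159,"tz": -0.119,"ax": 0,"ay": 0,"az": 0},
    {"fingers": 1,"tx": -0.06,"ty": 0.159,"tz": -0.119,"ax": 0,"ay": 0,"az": 0},
    {"fingers": 1,"tx": -0.06,"ty": 0.159,"tz": -0.119,"ax": 0,"ay": 0,"az": 0}
  ]
}}

```text
time_s: 10.15
tcp_pos: [0.519, -0.159, 0.1031]
ee_rot: [[0.001, 0.002, -1.0], [0.0, -1.0, -0.002], [-1.0, -0.0, -0.001]]
wrist_force: [1.9, 1.2, -1.4]
gripper_width: 0.486
```

Call:
{"op": "play_rows", "data": {
  "commands": [
    {"fingers": 1,"tx": 0.03,"ty": 0.024,"tz": -0.0187,"ax": 0,"ay": 0,"az": 0},
    {"fingers": 1,"tx": 0.06,"ty": 0.024,"tz": -0.0187,"ax": 0,"ay": 0,"az": 0},
    {"fingers": 1,"tx": 0.082,"ty": 0.024,"tz": -0.0187,"ax": 0,"ay": 0,"az": 0},
    {"fingers": 1,"tx": 0.082,"ty": 0.024,"tz": -0.0187,"ax": 0,"ay": 0,"az": 0},
    {"fingers": 1,"tx": 0.082,"ty": 0.024,"tz": -0.0187,"ax": 0,"ay": 0,"az": 0}
  ]
}}

```text
time_s: 10.57
tcp_pos: [0.5311, -0.1764, 0.0397]
ee_rot: [[-0.004, -0.0, -1.0], [0.0, -1.0, 0.0], [-1.0, -0.0, 0.004]]
wrist_force: [1.0, -0.4, -0.7]
gripper_width: 0.484
```

Run:
```python
from h import *
p=viewer.capture("scene");u,v=map(int,proj(p,[.533,-.177,.03]))
a=p["image"][v-55:v+45,u-70:u+70,::-1];b=cv2.resize(a,None,fx=4,fy=4,interpolation=cv2.INTER_CUBIC)
cv2.imwrite("pics/crop7.png",b)
```

```text
(no output)
```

View pics/crop7.png

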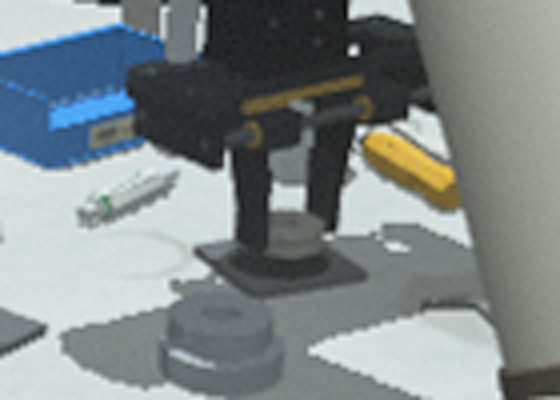

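Ring_45 is level over the rest_45 recess (crop 297,235). Lowering.

Call:
{"op": "play_rows", "data": {
  "commands": [
    {"fingers": 1,"tx": 0.004,"ty": 0,"tz": -0.001,"ax": 0,"ay": 0,"az": 0},
    {"fingers": 1,"tx": 0.008,"ty": 0,"tz": -0.001,"ax": 0,"ay": 0,"az": 0},
    {"fingers": 1,"tx": 0.012,"ty": 0,"tz": -0.001,"ax": 0,"ay": 0,"az": 0},
    {"fingers": 1,"tx": 0.014,"ty": 0,"tz": -0.001,"ax": 0,"ay": 0,"az": 0},
    {"fingers": 1,"tx": 0.014,"ty": 0,"tz": -0.001,"ax": 0,"ay": 0,"az": 0}
  ]
}}

```text
time_s: 11.03
tcp_pos: [0.5327, -0.176, 0.0304]
ee_rot: [[-0.0, 0.0, -1.0], [0.0, -1.0, -0.0], [-1.0, -0.0, 0.0]]
wrist_force: [-0.7, -0.3, -1.6]
gripper_width: 0.483
```

Call:
{"op": "play_rows", "data": {
  "commands": [
    {"fingers": 1,"tx": 0.001,"ty": 0,"tz": 0,"ax": 0,"ay": 0,"az": 0},
    {"fingers": 1,"tx": 0.002,"ty": 0,"tz": 0,"ax": 0,"ay": 0,"az": 0},
    {"fingers": 1,"tx": 0.003,"ty": 0,"tz": 0,"ax": 0,"ay": 0,"az": 0},
    {"fingers": 1,"tx": 0.004,"ty": 0,"tz": 0,"ax": 0,"ay": 0,"az": 0},
    {"fingers": 1,"tx": 0.004,"ty": 0,"tz": 0,"ax": 0,"ay": 0,"az": 0}
  ]
}}

```text
time_s: 11.45
tcp_pos: [0.5328, -0.1762, 0.0273]
ee_rot: [[-0.0, -0.0, -1.0], [0.0, -1.0, 0.0], [-1.0, -0.0, 0.0]]
wrist_force: [-0.4, 0.4, -1.4]
gripper_width: 0.487
```

Call:
{"op": "play_rows", "data": {
  "commands": [
    {"fingers": 1,"tx": 0.0004,"ty": 0,"tz": 0,"ax": 0,"ay": 0,"az": 0},
    {"fingers": 1,"tx": 0.0008,"ty": 0,"tz": 0,"ax": 0,"ay": 0,"az": 0},
    {"fingers": 1,"tx": 0.0008,"ty": 0,"tz": 0,"ax": 0,"ay": 0,"az": 0}
  ]
}}

```text
time_s: 11.7
tcp_pos: [0.533, -0.1762, 0.0269]
ee_rot: [[0.0, -0.0, -1.0], [-0.0, -1.0, 0.0], [-1.0, 0.0, -0.0]]
wrist_force: [-0.1, -0.6, -1.2]
gripper_width: 0.487
```

Call:
{"op": "play_rows", "data": {
  "commands": [
    {"fingers": 1,"tx": 0.0004,"ty": 0,"tz": 0,"ax": 0,"ay": 0,"az": 0},
    {"fingers": 1,"tx": 0.0008,"ty": 0,"tz": 0,"ax": 0,"ay": 0,"az": 0},
    {"fingers": 1,"tx": 0.0008,"ty": 0,"tz": 0,"ax": 0,"ay": 0,"az": 0}
  ]
}}

```text
time_s: 11.95
tcp_pos: [0.5329, -0.1762, 0.0268]
ee_rot: [[0.0, 0.0, -1.0], [-0.0, -1.0, -0.0], [-1.0, 0.0, -0.0]]
wrist_force: [-1.6, 1.0, 4.7]
gripper_width: 0.488
```

Call:
{"op": "play_rows", "data": {
  "commands": [
    {"fingers": 1,"tx": 0.0004,"ty": 0,"tz": 0,"ax": 0,"ay": 0,"az": 0},
    {"fingers": 1,"tx": 0.0006,"ty": 0,"tz": 0,"ax": 0,"ay": 0,"az": 0},
    {"fingers": 1,"tx": 0.0006,"ty": 0,"tz": 0,"ax": 0,"ay": 0,"az": 0}
  ]
}}

```text
time_s: 12.2
tcp_pos: [0.533, -0.1762, 0.0267]
ee_rot: [[0.0, 0.0, -1.0], [-0.0, -1.0, -0.0], [-1.0, 0.0, -0.0]]
wrist_force: [-2.9, 0.3, 6.9]
gripper_width: 0.486
```

Call:
{"op": "play_rows", "data": {
  "commands": [
    {"fingers": -0.4,"tx": 0,"ty": 0,"tz": 0,"ax": 0,"ay": 0,"az": 0},
    {"fingers": -0.4,"tx": 0,"ty": 0,"tz": 0,"ax": 0,"ay": 0,"az": 0},
    {"fingers": -0.4,"tx": 0,"ty": 0,"tz": 0,"ax": 0,"ay": 0,"az": 0},
    {"fingers": -0.6,"tx": -0.02,"ty": 0,"tz": 0,"ax": 0,"ay": 0,"az": 0},
    {"fingers": -0.8,"tx": -0.06,"ty": 0,"tz": 0,"ax": 0,"ay": 0,"az": 0}
  ]
}}

```text
time_s: 12.62
tcp_pos: [0.5302, -0.1759, 0.0675]
ee_rot: [[-0.009, -0.001, -1.0], [0.001, -1.0, 0.001], [-1.0, -0.001, 0.009]]
wrist_force: [0.4, 0.2, 0.5]
gripper_width: 0.771
```

Call:
{"op": "play_rows", "data": {
  "commands": [
    {"fingers": -0.8,"tx": -0.053,"ty": 0,"tz": 0,"ax": 0,"ay": 0,"az": 0},
    {"fingers": -0.8,"tx": -0.053,"ty": -0.0267,"tz": -0.0,"ax": 0,"ay": 0,"az": 0}
  ]
}}

```text
time_s: 12.78
tcp_pos: [0.5379, -0.1585, 0.1175]
ee_rot: [[0.014, -0.001, -1.0], [-0.003, -1.0, 0.001], [-1.0, 0.003, -0.014]]
wrist_force: [2.1, 0.2, 0.9]
gripper_width: 0.873
```

Run:
```python
from h import *
print(r.sense()["tcp_pos"])
k=lambda x,f:cv2.resize(x,None,fx=f,fy=f,interpolation=cv2.INTER_CUBIC)
p=viewer.capture("top");a=k(p["image"][190:270,350:440,::-1],5)
q=viewer.capture("scene");b=k(q["image"][165:245,335:405,::-1],5)
cv2.imwrite("pics/crop8.png",np.hstack([a,b]))
print(plane(p,(366.6,244.5),.048),plane(p,(365.1,245.3),.018))
```

```text
[ 0.5379475  -0.15850064  0.11747844]
[ 0.4415423  -0.05752761  0.048     ] [ 0.43937175 -0.05896624  0.018     ]
```

View pics/crop8.png

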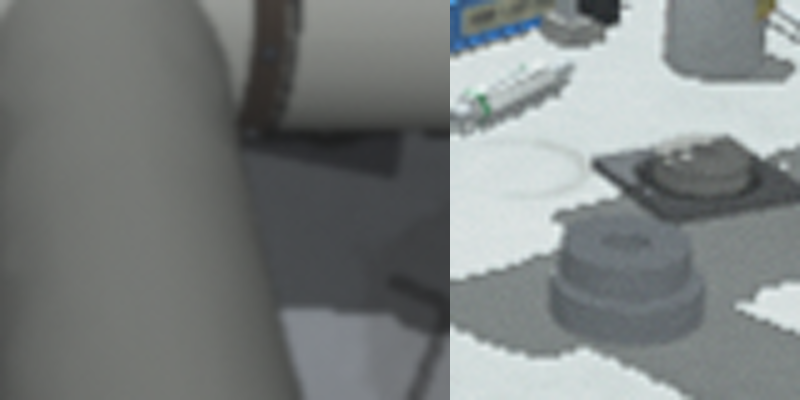

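Ring_45 sits flat and centred in rest_45, scene crop (703,167). Ring_56 is now on top of the stack, crop (627,245).

Call:
{"op": "play_rows", "data": {
  "commands": [
    {"fingers": -0.8,"tx": 0,"ty": -0.133,"tz": 0.128,"ax": 0,"ay": 0,"az": 0},
    {"fingers": -0.8,"tx": 0,"ty": -0.133,"tz": 0.128,"ax": 0,"ay": 0,"az": 0},
    {"fingers": -0.8,"tx": 0,"ty": -0.133,"tz": 0.128,"ax": 0,"ay": 0,"az": 0},
    {"fingers": -0.8,"tx": 0.04,"ty": -0.133,"tz": 0.128,"ax": 0,"ay": 0,"az": 0},
    {"fingers": -0.8,"tx": 0.04,"ty": -0.133,"tz": 0.128,"ax": 0,"ay": 0,"az": 0}
  ]
}}

```text
time_s: 13.3
tcp_pos: [0.431, -0.0559, 0.0771]
ee_rot: [[-0.01, 0.001, -1.0], [-0.001, -1.0, -0.001], [-1.0, 0.001, 0.01]]
wrist_force: [-0.2, -1.0, 0.2]
gripper_width: 0.9
```

Call:
{"op": "play_rows", "data": {
  "commands": [
    {"fingers": -0.8,"tx": 0,"ty": 0,"tz": 0,"ax": 0,"ay": 0,"az": 0},
    {"fingers": -0.8,"tx": 0,"ty": 0,"tz": 0,"ax": 0,"ay": 0,"az": 0}
  ]
}}

```text
time_s: 13.47
tcp_pos: [0.4383, -0.0567, 0.0807]
ee_rot: [[0.001, 0.0, -1.0], [-0.0, -1.0, -0.0], [-1.0, 0.0, -0.001]]
wrist_force: [0.6, 0.3, 0.8]
gripper_width: 0.903
```

Moving by dx +0.004, dy -0.002, dz -0.039.

Call:
{"op": "play_rows", "data": {
  "commands": [
    {"fingers": -0.7,"tx": 0.026,"ty": 0.0025,"tz": -0.005,"ax": 0,"ay": 0,"az": 0},
    {"fingers": -0.6,"tx": 0.052,"ty": 0.0025,"tz": -0.005,"ax": 0,"ay": 0,"az": 0},
    {"fingers": -0.6,"tx": 0.052,"ty": 0.0025,"tz": -0.005,"ax": 0,"ay": 0,"az": 0},
    {"fingers": -0.6,"tx": 0.052,"ty": 0.0025,"tz": -0.005,"ax": 0,"ay": 0,"az": 0},
    {"fingers": -0.5,"tx": 0.052,"ty": 0.0025,"tz": -0.005,"ax": 0,"ay": 0,"az": 0}
  ]
}}

```text
time_s: 13.88
tcp_pos: [0.442, -0.0587, 0.0423]
ee_rot: [[0.002, -0.001, -1.0], [0.0, -1.0, 0.001], [-1.0, -0.0, -0.002]]
wrist_force: [-0.4, 0.6, 1.1]
gripper_width: 0.781
```

Call:
{"op": "play_rows", "data": {
  "commands": [
    {"fingers": -0.5,"tx": 0,"ty": 0,"tz": 0,"ax": 0,"ay": 0,"az": 0},
    {"fingers": -0.5,"tx": 0,"ty": 0,"tz": 0,"ax": 0,"ay": 0,"az": 0}
  ]
}}

```text
time_s: 14.05
tcp_pos: [0.4416, -0.0583, 0.0425]
ee_rot: [[0.002, -0.0, -1.0], [0.0, -1.0, 0.0], [-1.0, -0.0, -0.002]]
wrist_force: [-0.5, 0.1, 0.7]
gripper_width: 0.758
```

Call:
{"op": "play_rows", "data": {
  "commands": [
    {"fingers": 1,"tx": 0.0008,"ty": 0,"tz": 0,"ax": 0,"ay": 0,"az": 0},
    {"fingers": 1,"tx": 0.0008,"ty": 0,"tz": 0,"ax": 0,"ay": 0,"az": 0},
    {"fingers": 1,"tx": 0.0008,"ty": 0,"tz": 0,"ax": 0,"ay": 0,"az": 0},
    {"fingers": 1,"tx": 0.0008,"ty": 0,"tz": 0,"ax": 0,"ay": 0,"az": 0},
    {"fingers": 1,"tx": 0.0008,"ty": 0,"tz": 0,"ax": 0,"ay": 0,"az": 0}
  ]
}}

```text
time_s: 14.47
tcp_pos: [0.4409, -0.0583, 0.0414]
ee_rot: [[0.001, 0.0, -1.0], [-0.0, -1.0, -0.0], [-1.0, 0.0, -0.001]]
wrist_force: [-0.7, -1.2, 4.8]
gripper_width: 0.639
```

Call:
{"op": "play_rows", "data": {
  "commands": [
    {"fingers": 1,"tx": 0,"ty": 0,"tz": 0,"ax": 0,"ay": 0,"az": 0},
    {"fingers": 1,"tx": 0,"ty": 0,"tz": 0,"ax": 0,"ay": 0,"az": 0}
  ]
}}

```text
time_s: 14.63
tcp_pos: [0.4409, -0.0583, 0.0414]
ee_rot: [[0.0, 0.0, -1.0], [-0.0, -1.0, -0.0], [-1.0, 0.0, -0.0]]
wrist_force: [-1.5, -0.5, 5.3]
gripper_width: 0.641
```

Call:
{"op": "play_rows", "data": {
  "commands": [
    {"fingers": 1,"tx": -0.02,"ty": 0,"tz": 0,"ax": 0,"ay": 0,"az": 0},
    {"fingers": 1,"tx": -0.06,"ty": 0,"tz": 0,"ax": 0,"ay": 0,"az": 0},
    {"fingers": 1,"tx": -0.06,"ty": -0.263,"tz": 0.01,"ax": 0,"ay": 0,"az": 0},
    {"fingers": 1,"tx": -0.06,"ty": -0.263,"tz": 0.01,"ax": 0,"ay": 0,"az": 0},
    {"fingers": 1,"tx": -0.06,"ty": -0.263,"tz": 0.01,"ax": 0,"ay": 0,"az": 0}
  ]
}}

```text
time_s: 15.05
tcp_pos: [0.4355, 0.0674, 0.0861]
ee_rot: [[0.001, -0.003, -1.0], [0.001, -1.0, 0.003], [-1.0, -0.001, -0.0]]
wrist_force: [1.1, 0.2, -1.4]
gripper_width: 0.642
```

Call:
{"op": "play_rows", "data": {
  "commands": [
    {"fingers": 1,"tx": 0,"ty": -0.095,"tz": 0.002,"ax": 0,"ay": 0,"az": 0},
    {"fingers": 1,"tx": 0,"ty": -0.095,"tz": 0.002,"ax": 0,"ay": 0,"az": 0},
    {"fingers": 1,"tx": 0.03,"ty": -0.095,"tz": 0.002,"ax": 0,"ay": 0,"az": 0},
    {"fingers": 1,"tx": 0.06,"ty": -0.095,"tz": 0.002,"ax": 0,"ay": 0,"az": 0},
    {"fingers": 1,"tx": 0.06,"ty": -0.095,"tz": 0.002,"ax": 0,"ay": 0,"az": 0}
  ]
}}

```text
time_s: 15.47
tcp_pos: [0.4313, 0.1368, 0.0374]
ee_rot: [[-0.008, -0.0, -1.0], [-0.005, -1.0, 0.0], [-1.0, 0.005, 0.008]]
wrist_force: [-0.5, -0.4, -1.5]
gripper_width: 0.638
```

Call:
{"op": "play_rows", "data": {
  "commands": [
    {"fingers": 1,"tx": 0,"ty": -0.001,"tz": 0,"ax": 0,"ay": 0,"az": 0},
    {"fingers": 1,"tx": 0,"ty": -0.001,"tz": 0,"ax": 0,"ay": 0,"az": 0},
    {"fingers": 1,"tx": 0.004,"ty": -0.001,"tz": 0,"ax": 0,"ay": 0,"az": 0},
    {"fingers": 1,"tx": 0.007,"ty": -0.001,"tz": 0,"ax": 0,"ay": 0,"az": 0},
    {"fingers": 1,"tx": 0.007,"ty": -0.001,"tz": 0,"ax": 0,"ay": 0,"az": 0}
  ]
}}

```text
time_s: 15.88
tcp_pos: [0.4346, 0.1384, 0.036]
ee_rot: [[0.001, -0.001, -1.0], [0.001, -1.0, 0.001], [-1.0, -0.001, -0.001]]
wrist_force: [-0.8, 0.5, -1.7]
gripper_width: 0.636
```

Run:
```python
from h import *
p=viewer.capture("scene");u,v=map(int,proj(p,[.4335,.139,.02]))
a=p["image"][v-60:v+50,u-70:u+70,::-1];b=cv2.resize(a,None,fx=4,fy=4,interpolation=cv2.INTER_CUBIC)
cv2.imwrite("pics/crop9.png",b)
```

```text
(no output)
```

View pics/crop9.png

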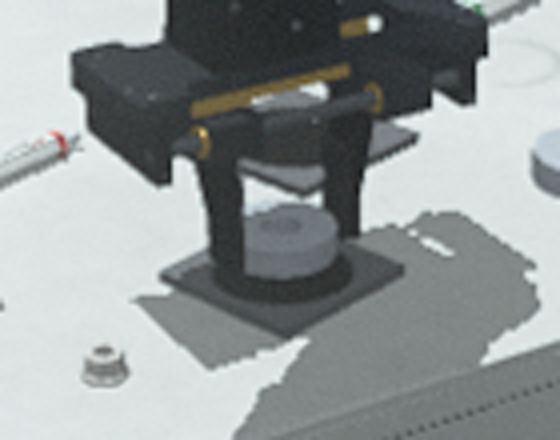

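Ring_56 hovers level over the rest_56 recess (ring at crop 288,243). Lowering from 0.036 to about 0.0265.

Call:
{"op": "play_rows", "data": {
  "commands": [
    {"fingers": 1,"tx": 0.004,"ty": 0,"tz": 0,"ax": 0,"ay": 0,"az": 0},
    {"fingers": 1,"tx": 0.007,"ty": 0,"tz": 0,"ax": 0,"ay": 0,"az": 0},
    {"fingers": 1,"tx": 0.009,"ty": 0,"tz": 0,"ax": 0,"ay": 0,"az": 0},
    {"fingers": 1,"tx": 0.0105,"ty": 0,"tz": 0,"ax": 0,"ay": 0,"az": 0},
    {"fingers": 1,"tx": 0.0105,"ty": 0,"tz": 0,"ax": 0,"ay": 0,"az": 0}
  ]
}}

```text
time_s: 16.35
tcp_pos: [0.4343, 0.1385, 0.0275]
ee_rot: [[-0.001, -0.0, -1.0], [-0.0, -1.0, 0.0], [-1.0, 0.0, 0.001]]
wrist_force: [-0.6, -0.5, -2.5]
gripper_width: 0.638
```

Call:
{"op": "play_rows", "data": {
  "commands": [
    {"fingers": 1,"tx": 0.0004,"ty": 0,"tz": 0,"ax": 0,"ay": 0,"az": 0},
    {"fingers": 1,"tx": 0.0008,"ty": 0,"tz": 0,"ax": 0,"ay": 0,"az": 0},
    {"fingers": 1,"tx": 0.0008,"ty": 0,"tz": 0,"ax": 0,"ay": 0,"az": 0}
  ]
}}

```text
time_s: 16.6
tcp_pos: [0.4345, 0.1386, 0.0272]
ee_rot: [[-0.0, -0.0, -1.0], [-0.0, -1.0, 0.0], [-1.0, 0.0, 0.0]]
wrist_force: [0.3, 0.2, -1.6]
gripper_width: 0.632
```

Call:
{"op": "play_rows", "data": {
  "commands": [
    {"fingers": 1,"tx": 0.0004,"ty": 0,"tz": 0,"ax": 0,"ay": 0,"az": 0},
    {"fingers": 1,"tx": 0.0008,"ty": 0,"tz": 0,"ax": 0,"ay": 0,"az": 0},
    {"fingers": 1,"tx": 0.0008,"ty": 0,"tz": 0,"ax": 0,"ay": 0,"az": 0}
  ]
}}

```text
time_s: 16.85
tcp_pos: [0.4344, 0.1386, 0.0266]
ee_rot: [[-0.0, -0.0, -1.0], [-0.0, -1.0, 0.0], [-1.0, 0.0, 0.0]]
wrist_force: [-0.5, 0.3, -1.7]
gripper_width: 0.639
```

Call:
{"op": "play_rows", "data": {
  "commands": [
    {"fingers": 1,"tx": 0.0004,"ty": 0,"tz": 0,"ax": 0,"ay": 0,"az": 0},
    {"fingers": 1,"tx": 0.0006,"ty": 0,"tz": 0,"ax": 0,"ay": 0,"az": 0},
    {"fingers": 1,"tx": 0.0006,"ty": 0,"tz": 0,"ax": 0,"ay": 0,"az": 0}
  ]
}}

```text
time_s: 17.1
tcp_pos: [0.4345, 0.1387, 0.0264]
ee_rot: [[0.0, 0.0, -1.0], [0.0, -1.0, -0.0], [-1.0, -0.0, -0.0]]
wrist_force: [-1.3, 0.1, 2.6]
gripper_width: 0.636
```

Call:
{"op": "play_rows", "data": {
  "commands": [
    {"fingers": 1,"tx": 0.0006,"ty": 0,"tz": 0,"ax": 0,"ay": 0,"az": 0},
    {"fingers": 1,"tx": 0.0006,"ty": 0,"tz": 0,"ax": 0,"ay": 0,"az": 0}
  ]
}}

```text
time_s: 17.27
tcp_pos: [0.4345, 0.1386, 0.0263]
ee_rot: [[0.0, 0.0, -1.0], [-0.0, -1.0, -0.0], [-1.0, 0.0, -0.0]]
wrist_force: [-2.5, -0.4, 6.3]
gripper_width: 0.638
```

Call:
{"op": "play_rows", "data": {
  "commands": [
    {"fingers": -0.75,"tx": 0,"ty": 0,"tz": 0,"ax": 0,"ay": 0,"az": 0},
    {"fingers": -0.75,"tx": 0,"ty": 0,"tz": 0,"ax": 0,"ay": 0,"az": 0},
    {"fingers": -0.75,"tx": 0,"ty": 0,"tz": 0,"ax": 0,"ay": 0,"az": 0},
    {"fingers": -1,"tx": -0.02,"ty": 0,"tz": 0,"ax": 0,"ay": 0,"az": 0},
    {"fingers": -1,"tx": -0.06,"ty": 0,"tz": 0,"ax": 0,"ay": 0,"az": 0}
  ]
}}

```text
time_s: 17.68
tcp_pos: [0.4324, 0.1372, 0.0684]
ee_rot: [[-0.007, -0.001, -1.0], [-0.005, -1.0, 0.001], [-1.0, 0.005, 0.007]]
wrist_force: [0.3, 0.6, 0.4]
gripper_width: 0.925
```

Call:
{"op": "play_rows", "data": {
  "commands": [
    {"fingers": -1,"tx": -0.05,"ty": 0,"tz": 0,"ax": 0,"ay": 0,"az": 0},
    {"fingers": -1,"tx": -0.05,"ty": 0,"tz": 0,"ax": 0,"ay": 0,"az": 0}
  ]
}}

```text
time_s: 17.85
tcp_pos: [0.4384, 0.141, 0.1141]
ee_rot: [[0.012, 0.002, -1.0], [0.007, -1.0, -0.002], [-1.0, -0.007, -0.012]]
wrist_force: [1.9, 0.3, -0.2]
gripper_width: 0.989
```

Run:
```python
from h import *
print(r.sense()["tcp_pos"],r.sense()["gripper_width"])
k=lambda x,f:cv2.resize(x,None,fx=f,fy=f,interpolation=cv2.INTER_CUBIC)
p=viewer.capture("top");a=k(p["image"][180:270,240:400,::-1],5)
q=viewer.capture("scene");b=k(q["image"][190:270,250:410,::-1],5)[:, :]
cv2.imwrite("pics/crop10.png",cv2.resize(np.vstack([a,b]),(560,600)))
g=cv2.cvtColor(p["image"],6 if False else cv2.COLOR_RGB2GRAY)
for n,P in(("top",p),("scene",q)):
    for d in spotter.silhouettes("ring_66",P)[:4]:
        ys,xs=np.nonzero(d["region"]);c=[(xs.min()+xs.max())/2,(ys.min()+ys.max())/2]
        print(n,np.round(d["uv"],1),round(d["score"],2),c,np.ptp(xs),np.ptp(ys),plane(P,c,.012).round(4))
```

```text
[0.43838243 0.14101758 0.11405215] 0.989085127100218
top [363.2 242.7] 0.97 [np.float64(365.0), np.float64(245.0)] 28 28 [ 0.44   -0.0597  0.012 ]
top [200.6 209.2] 0.7 [np.float64(206.5), np.float64(211.5)] 15 15 [0.5099 0.3038 0.012 ]
top [415.2 206.4] 0.64 [np.float64(416.0), np.float64(206.5)] 20 17 [ 0.5301 -0.1752  0.012 ]
scene [290.1 246.1] 0.89 [np.float64(291.0), np.float64(247.0)] 26 18 [0.437  0.1407 0.012 ]
scene [370.7 225.8] 0.69 [np.float64(369.0), np.float64(223.5)] 30 19 [ 0.4402 -0.0552  0.012 ]
scene [386.2 199.4] 0.64 [np.float64(385.0), np.float64(198.0)] 18 12 [ 0.5303 -0.1736  0.012 ]
scene [200.1 254. ] 0.6 [np.float64(198.0), np.float64(253.5)] 18 13 [0.5093 0.3076 0.012 ]
```

View pics/crop10.png

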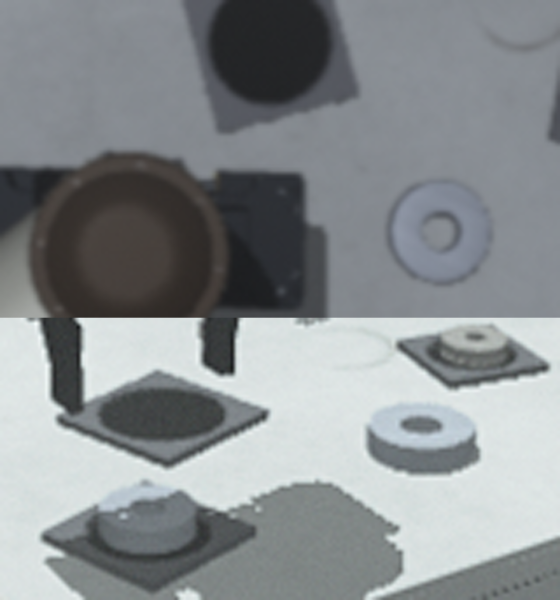

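All three placed gauges sit in their recesses. Ring_66 is alone at about (0.4405,-0.059). Fetching it.

Call:
{"op": "play_rows", "data": {
  "commands": [
    {"fingers": -1,"tx": 0,"ty": 0.2667,"tz": -0.006,"ax": 0,"ay": 0,"az": 0},
    {"fingers": -1,"tx": 0,"ty": 0.2667,"tz": -0.006,"ax": 0,"ay": 0,"az": 0},
    {"fingers": -1,"tx": 0,"ty": 0.2667,"tz": -0.006,"ax": 0,"ay": 0,"az": 0},
    {"fingers": -1,"tx": 0,"ty": 0.2667,"tz": -0.006,"ax": 0,"ay": 0,"az": 0},
    {"fingers": -1,"tx": 0.02,"ty": 0.2667,"tz": -0.006,"ax": 0,"ay": 0,"az": 0}
  ]
}}

```text
time_s: 18.47
tcp_pos: [0.4394, -0.0635, 0.0936]
ee_rot: [[0.002, 0.0, -1.0], [-0.0, -1.0, -0.0], [-1.0, 0.0, -0.002]]
wrist_force: [0.5, 0.6, -0.7]
gripper_width: 1.0
```

Call:
{"op": "play_rows", "data": {
  "commands": [
    {"fingers": -1,"tx": 0.04,"ty": 0.01,"tz": 0,"ax": 0,"ay": 0,"az": 0},
    {"fingers": -1,"tx": 0.04,"ty": 0.01,"tz": 0,"ax": 0,"ay": 0,"az": 0},
    {"fingers": -1,"tx": 0.04,"ty": 0.01,"tz": 0,"ax": 0,"ay": 0,"az": 0},
    {"fingers": -1,"tx": 0.04,"ty": 0.01,"tz": 0,"ax": 0,"ay": 0,"az": 0}
  ]
}}

```text
time_s: 18.8
tcp_pos: [0.4391, -0.0685, 0.0631]
ee_rot: [[-0.001, 0.001, -1.0], [-0.001, -1.0, -0.001], [-1.0, 0.001, 0.001]]
wrist_force: [1.0, -0.2, -0.5]
gripper_width: 0.997
```

Call:
{"op": "play_rows", "data": {
  "commands": [
    {"fingers": -1,"tx": 0,"ty": -0.0127,"tz": -0.001,"ax": 0,"ay": 0,"az": 0},
    {"fingers": -1,"tx": 0,"ty": -0.0127,"tz": -0.001,"ax": 0,"ay": 0,"az": 0},
    {"fingers": -1,"tx": 0.02,"ty": -0.0127,"tz": -0.001,"ax": 0,"ay": 0,"az": 0},
    {"fingers": -1,"tx": 0.04,"ty": -0.0127,"tz": -0.001,"ax": 0,"ay": 0,"az": 0},
    {"fingers": -1,"tx": 0.04,"ty": -0.0127,"tz": -0.001,"ax": 0,"ay": 0,"az": 0}
  ]
}}

```text
time_s: 19.22
tcp_pos: [0.4387, -0.0584, 0.0322]
ee_rot: [[-0.003, 0.002, -1.0], [-0.0, -1.0, -0.002], [-1.0, 0.0, 0.003]]
wrist_force: [0.2, -0.7, -0.5]
gripper_width: 0.998
```

Call:
{"op": "play_rows", "data": {
  "commands": [
    {"fingers": -1,"tx": 0.0,"ty": 0,"tz": 0,"ax": 0,"ay": 0,"az": 0},
    {"fingers": -1,"tx": 0.005,"ty": 0,"tz": 0,"ax": 0,"ay": 0,"az": 0},
    {"fingers": -1,"tx": 0.01,"ty": 0,"tz": 0,"ax": 0,"ay": 0,"az": 0},
    {"fingers": -0.9,"tx": 0.01,"ty": 0,"tz": 0,"ax": 0,"ay": 0,"az": 0},
    {"fingers": -0.8,"tx": 0.01,"ty": 0,"tz": 0,"ax": 0,"ay": 0,"az": 0}
  ]
}}

```text
time_s: 19.63
tcp_pos: [0.4398, -0.0593, 0.0259]
ee_rot: [[0.0, -0.0, -1.0], [0.0, -1.0, 0.0], [-1.0, -0.0, -0.0]]
wrist_force: [0.3, -0.2, 0.0]
gripper_width: 0.941
```

Lowering another 2 mm, then closing.

Call:
{"op": "play_rows", "data": {
  "commands": [
    {"fingers": -0.7,"tx": 0.003,"ty": 0,"tz": 0,"ax": 0,"ay": 0,"az": 0},
    {"fingers": -0.7,"tx": 0.003,"ty": 0,"tz": 0,"ax": 0,"ay": 0,"az": 0},
    {"fingers": -0.7,"tx": 0.003,"ty": 0,"tz": 0,"ax": 0,"ay": 0,"az": 0},
    {"fingers": 1,"tx": 0.003,"ty": 0,"tz": 0,"ax": 0,"ay": 0,"az": 0},
    {"fingers": 1,"tx": 0.003,"ty": 0,"tz": 0,"ax": 0,"ay": 0,"az": 0}
  ]
}}

```text
time_s: 20.05
tcp_pos: [0.4397, -0.0594, 0.0235]
ee_rot: [[0.0, -0.0, -1.0], [0.0, -1.0, 0.0], [-1.0, -0.0, -0.0]]
wrist_force: [1.2, 0.2, 0.1]
gripper_width: 0.771
```

Call:
{"op": "play_rows", "data": {
  "commands": [
    {"fingers": 1,"tx": 0,"ty": 0,"tz": 0,"ax": 0,"ay": 0,"az": 0},
    {"fingers": 1,"tx": 0,"ty": 0,"tz": 0,"ax": 0,"ay": 0,"az": 0},
    {"fingers": 1,"tx": 0,"ty": 0,"tz": 0,"ax": 0,"ay": 0,"az": 0},
    {"fingers": 1,"tx": 0,"ty": 0,"tz": 0,"ax": 0,"ay": 0,"az": 0}
  ]
}}

```text
time_s: 20.38
tcp_pos: [0.4397, -0.0594, 0.0235]
ee_rot: [[0.0, -0.0, -1.0], [-0.0, -1.0, 0.0], [-1.0, 0.0, -0.0]]
wrist_force: [0.4, -0.9, 0.4]
gripper_width: 0.746
```

Call:
{"op": "play_rows", "data": {
  "commands": [
    {"fingers": 1,"tx": -0.02,"ty": 0,"tz": 0,"ax": 0,"ay": 0,"az": 0},
    {"fingers": 1,"tx": -0.055,"ty": 0,"tz": 0,"ax": 0,"ay": 0,"az": 0},
    {"fingers": 1,"tx": -0.055,"ty": -0.1485,"tz": -0.1,"ax": 0,"ay": 0,"az": 0},
    {"fingers": 1,"tx": -0.055,"ty": -0.1485,"tz": -0.1,"ax": 0,"ay": 0,"az": 0},
    {"fingers": 1,"tx": -0.055,"ty": -0.1485,"tz": -0.1,"ax": 0,"ay": 0,"az": 0}
  ]
}}

```text
time_s: 20.8
tcp_pos: [0.5098, 0.0451, 0.0652]
ee_rot: [[0.0, -0.002, -1.0], [0.0, -1.0, 0.002], [-1.0, -0.0, -0.0]]
wrist_force: [1.1, -1.2, -2.0]
gripper_width: 0.749
```

Call:
{"op": "play_rows", "data": {
  "commands": [
    {"fingers": 1,"tx": 0,"ty": -0.02,"tz": -0.015,"ax": 0,"ay": 0,"az": 0},
    {"fingers": 1,"tx": 0,"ty": -0.02,"tz": -0.015,"ax": 0,"ay": 0,"az": 0},
    {"fingers": 1,"tx": 0,"ty": -0.02,"tz": -0.015,"ax": 0,"ay": 0,"az": 0}
  ]
}}

```text
time_s: 21.05
tcp_pos: [0.5203, 0.06, 0.0638]
ee_rot: [[-0.002, 0.001, -1.0], [-0.0, -1.0, -0.001], [-1.0, 0.0, 0.002]]
wrist_force: [-0.7, -1.0, -2.7]
gripper_width: 0.748
```

Run:
```python
from h import *
print(r.sense()["tcp_pos"],r.sense()["gripper_width"])
k=lambda x,w:cv2.resize(x,w,interpolation=cv2.INTER_CUBIC)
p=viewer.capture("top");a=k(p["image"][100:260,230:420,::-1],(475,400))
q=viewer.capture("scene");b=k(q["image"][50:250,220:375,::-1],(310,400))
cv2.imwrite("pics/crop11.png",np.hstack([a,b]))
```

```text
[0.52028917 0.0599807  0.06382769] 0.7478885456059116
```

View pics/crop11.png

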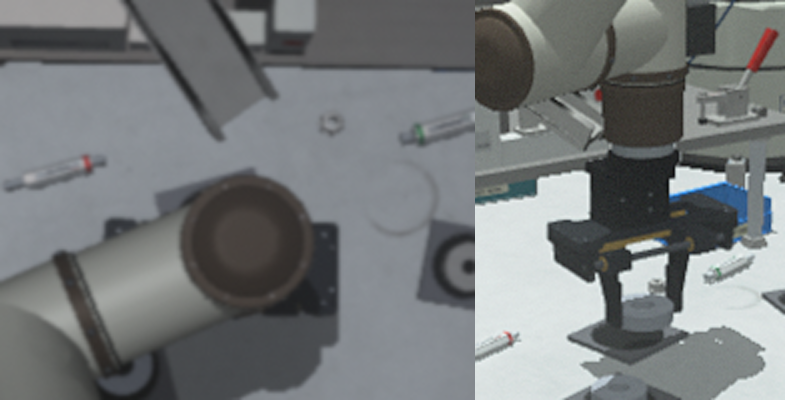

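Top view: the chute tip is at crop (222,138) and the wrist cap at (246,243). The clearance estimate at rest_66 is about 10 mm, so I move in slowly and place the gauge about 4 mm toward the robot side of the recess.

Call:
{"op": "play_rows", "data": {
  "commands": [
    {"fingers": 1,"tx": 0,"ty": 0.01,"tz": -0.006,"ax": 0,"ay": 0,"az": 0},
    {"fingers": 1,"tx": 0,"ty": 0.012,"tz": -0.014,"ax": 0,"ay": 0,"az": 0},
    {"fingers": 1,"tx": 0,"ty": 0.012,"tz": -0.022,"ax": 0,"ay": 0,"az": 0},
    {"fingers": 1,"tx": 0,"ty": 0.012,"tz": -0.028,"ax": 0,"ay": 0,"az": 0},
    {"fingers": 1,"tx": 0,"ty": 0.012,"tz": -0.032,"ax": 0,"ay": 0,"az": 0}
  ]
}}

```text
time_s: 21.57
tcp_pos: [0.5458, 0.0499, 0.0648]
ee_rot: [[0.001, -0.001, -1.0], [0.0, -1.0, 0.001], [-1.0, -0.0, -0.001]]
wrist_force: [-0.2, -0.1, -2.1]
gripper_width: 0.745
```

Call:
{"op": "play_rows", "data": {
  "commands": [
    {"fingers": 1,"tx": 0,"ty": 0,"tz": -0.004,"ax": 0,"ay": 0,"az": 0},
    {"fingers": 1,"tx": 0,"ty": 0,"tz": -0.008,"ax": 0,"ay": 0,"az": 0},
    {"fingers": 1,"tx": 0,"ty": 0,"tz": -0.011,"ax": 0,"ay": 0,"az": 0},
    {"fingers": 1,"tx": 0,"ty": 0,"tz": -0.011,"ax": 0,"ay": 0,"az": 0}
  ]
}}

```text
time_s: 21.9
tcp_pos: [0.5535, 0.0504, 0.0647]
ee_rot: [[0.0, 0.0, -1.0], [0.0, -1.0, -0.0], [-1.0, -0.0, -0.0]]
wrist_force: [0.2, 0.7, -2.4]
gripper_width: 0.746
```

Run:
```python
from h import *
print(r.sense()["tcp_pos"],r.sense()["wrist_force"])
k=lambda x,w:cv2.resize(x,w,interpolation=cv2.INTER_CUBIC)
p=viewer.capture("top");a=k(p["image"][120:200,270:370,::-1],(500,400))
q=viewer.capture("scene");b=k(q["image"][90:250,235:355,::-1],(300,400))
cv2.imwrite("pics/crop12.png",np.hstack([a,b]))
print(tri(p,(319,155.5),q,(280,124)))
```

```text
[0.55350404 0.05042596 0.06468904] [ 0.23721986  0.73436235 -2.40323061]
[0.61207645 0.06177954 0.20907488]
```

View pics/crop12.png

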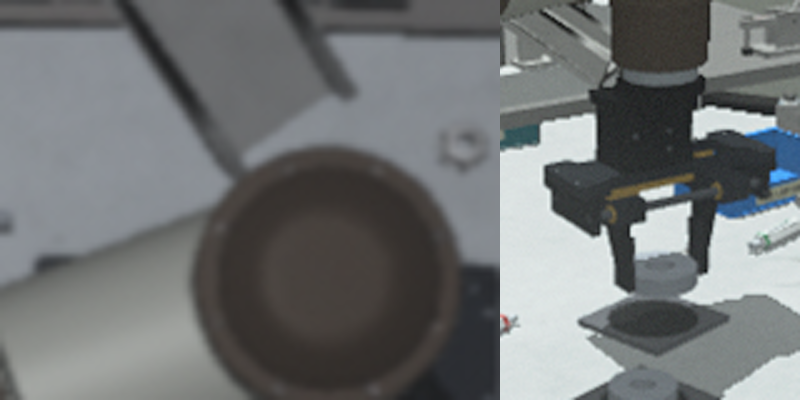

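No contact: ring_66 is level and in front of the recess, and the wrist is clear of the chute tip by about 14 mm. A little further in, then down.

Call:
{"op": "play_rows", "data": {
  "commands": [
    {"fingers": 1,"tx": 0.005,"ty": 0,"tz": -0.003,"ax": 0,"ay": 0,"az": 0},
    {"fingers": 1,"tx": 0.013,"ty": 0,"tz": -0.006,"ax": 0,"ay": 0,"az": 0},
    {"fingers": 1,"tx": 0.021,"ty": 0,"tz": -0.006,"ax": 0,"ay": 0,"az": 0},
    {"fingers": 1,"tx": 0.029,"ty": 0,"tz": -0.006,"ax": 0,"ay": 0,"az": 0},
    {"fingers": 1,"tx": 0.034,"ty": 0,"tz": -0.006,"ax": 0,"ay": 0,"az": 0}
  ]
}}

```text
time_s: 22.42
tcp_pos: [0.5568, 0.0501, 0.0379]
ee_rot: [[-0.002, -0.0, -1.0], [-0.001, -1.0, 0.0], [-1.0, 0.001, 0.002]]
wrist_force: [0.4, -0.3, -2.1]
gripper_width: 0.748
```

Call:
{"op": "play_rows", "data": {
  "commands": [
    {"fingers": 1,"tx": 0.003,"ty": 0,"tz": 0,"ax": 0,"ay": 0,"az": 0},
    {"fingers": 1,"tx": 0.006,"ty": 0,"tz": 0,"ax": 0,"ay": 0,"az": 0},
    {"fingers": 1,"tx": 0.006,"ty": 0,"tz": 0,"ax": 0,"ay": 0,"az": 0}
  ]
}}

```text
time_s: 22.67
tcp_pos: [0.5572, 0.0502, 0.0342]
ee_rot: [[-0.001, -0.0, -1.0], [-0.0, -1.0, 0.0], [-1.0, 0.0, 0.001]]
wrist_force: [0.0, 0.4, -3.2]
gripper_width: 0.75
```

Call:
{"op": "play_rows", "data": {
  "commands": [
    {"fingers": 1,"tx": 0.003,"ty": 0,"tz": 0,"ax": 0,"ay": 0,"az": 0},
    {"fingers": 1,"tx": 0.005,"ty": 0,"tz": 0,"ax": 0,"ay": 0,"az": 0},
    {"fingers": 1,"tx": 0.007,"ty": 0,"tz": 0,"ax": 0,"ay": 0,"az": 0},
    {"fingers": 1,"tx": 0.0075,"ty": 0,"tz": 0,"ax": 0,"ay": 0,"az": 0},
    {"fingers": 1,"tx": 0.0075,"ty": 0,"tz": 0,"ax": 0,"ay": 0,"az": 0}
  ]
}}

```text
time_s: 23.08
tcp_pos: [0.5574, 0.0503, 0.029]
ee_rot: [[-0.0, -0.0, -1.0], [-0.0, -1.0, 0.0], [-1.0, 0.0, 0.0]]
wrist_force: [-0.2, 0.4, -1.9]
gripper_width: 0.745
```

Call:
{"op": "play_rows", "data": {
  "commands": [
    {"fingers": 1,"tx": 0.0004,"ty": 0,"tz": 0,"ax": 0,"ay": 0,"az": 0},
    {"fingers": 1,"tx": 0.0008,"ty": 0,"tz": 0,"ax": 0,"ay": 0,"az": 0},
    {"fingers": 1,"tx": 0.0008,"ty": 0,"tz": 0,"ax": 0,"ay": 0,"az": 0}
  ]
}}

```text
time_s: 23.33
tcp_pos: [0.5575, 0.0503, 0.0285]
ee_rot: [[0.0, -0.0, -1.0], [0.0, -1.0, 0.0], [-1.0, -0.0, -0.0]]
wrist_force: [0.7, 0.2, -2.2]
gripper_width: 0.747
```

Call:
{"op": "play_rows", "data": {
  "commands": [
    {"fingers": 1,"tx": 0.0006,"ty": 0,"tz": 0,"ax": 0,"ay": 0,"az": 0},
    {"fingers": 1,"tx": 0.0012,"ty": 0,"tz": 0,"ax": 0,"ay": 0,"az": 0},
    {"fingers": 1,"tx": 0.0016,"ty": 0,"tz": 0,"ax": 0,"ay": 0,"az": 0},
    {"fingers": 1,"tx": 0.0016,"ty": 0,"tz": 0,"ax": 0,"ay": 0,"az": 0}
  ]
}}

```text
time_s: 23.67
tcp_pos: [0.5574, 0.0503, 0.0272]
ee_rot: [[-0.0, -0.0, -1.0], [-0.0, -1.0, 0.0], [-1.0, 0.0, 0.0]]
wrist_force: [-0.2, 0.3, -2.3]
gripper_width: 0.749
```

Call:
{"op": "play_rows", "data": {
  "commands": [
    {"fingers": 1,"tx": 0.0004,"ty": 0,"tz": 0,"ax": 0,"ay": 0,"az": 0},
    {"fingers": 1,"tx": 0.0008,"ty": 0,"tz": 0,"ax": 0,"ay": 0,"az": 0},
    {"fingers": 1,"tx": 0.0008,"ty": 0,"tz": 0,"ax": 0,"ay": 0,"az": 0}
  ]
}}

```text
time_s: 23.92
tcp_pos: [0.5575, 0.0503, 0.0266]
ee_rot: [[-0.0, -0.0, -1.0], [-0.0, -1.0, 0.0], [-1.0, 0.0, 0.0]]
wrist_force: [-0.3, -0.8, -0.8]
gripper_width: 0.743
```

Call:
{"op": "play_rows", "data": {
  "commands": [
    {"fingers": 1,"tx": 0.0006,"ty": 0,"tz": 0,"ax": 0,"ay": 0,"az": 0},
    {"fingers": 1,"tx": 0.0006,"ty": 0,"tz": 0,"ax": 0,"ay": 0,"az": 0}
  ]
}}

```text
time_s: 24.08
tcp_pos: [0.5575, 0.0503, 0.0265]
ee_rot: [[0.0, 0.0, -1.0], [-0.0, -1.0, -0.0], [-1.0, 0.0, -0.0]]
wrist_force: [-0.9, -0.2, 0.0]
gripper_width: 0.746
```

Call:
{"op": "play_rows", "data": {
  "commands": [
    {"fingers": 1,"tx": 0.0006,"ty": 0,"tz": 0,"ax": 0,"ay": 0,"az": 0},
    {"fingers": 1,"tx": 0.0006,"ty": 0,"tz": 0,"ax": 0,"ay": 0,"az": 0}
  ]
}}

```text
time_s: 24.25
tcp_pos: [0.5575, 0.0503, 0.0265]
ee_rot: [[0.0, 0.0, -1.0], [-0.0, -1.0, -0.0], [-1.0, 0.0, -0.0]]
wrist_force: [-2.8, 0.3, 4.9]
gripper_width: 0.747
```

In contact (z steady, +4.9 N). Releasing, then straight up a little.

Call:
{"op": "play_rows", "data": {
  "commands": [
    {"fingers": -1,"tx": 0,"ty": 0,"tz": 0,"ax": 0,"ay": 0,"az": 0},
    {"fingers": -1,"tx": 0,"ty": 0,"tz": 0,"ax": 0,"ay": 0,"az": 0},
    {"fingers": -1,"tx": 0,"ty": 0,"tz": 0,"ax": 0,"ay": 0,"az": 0},
    {"fingers": -1,"tx": 0,"ty": 0,"tz": 0,"ax": 0,"ay": 0,"az": 0}
  ]
}}

```text
time_s: 24.58
tcp_pos: [0.5578, 0.0503, 0.0256]
ee_rot: [[0.0, -0.0, -1.0], [0.0, -1.0, 0.0], [-1.0, -0.0, -0.0]]
wrist_force: [0.1, -0.1, 0.1]
gripper_width: 0.955
```

Call:
{"op": "play_rows", "data": {
  "commands": [
    {"fingers": -1,"tx": -0.01,"ty": 0,"tz": 0,"ax": 0,"ay": 0,"az": 0},
    {"fingers": -1,"tx": -0.03,"ty": 0,"tz": 0,"ax": 0,"ay": 0,"az": 0},
    {"fingers": -1,"tx": -0.05,"ty": 0,"tz": 0.003,"ax": 0,"ay": 0,"az": 0},
    {"fingers": -1,"tx": -0.06,"ty": 0,"tz": 0.03,"ax": 0,"ay": 0,"az": 0},
    {"fingers": -1,"tx": -0.08,"ty": 0,"tz": 0.07,"ax": 0,"ay": 0,"az": 0}
  ]
}}

```text
time_s: 25.0
tcp_pos: [0.5063, 0.0506, 0.0859]
ee_rot: [[0.001, -0.001, -1.0], [0.0, -1.0, 0.001], [-1.0, -0.0, -0.001]]
wrist_force: [0.2, -0.4, 0.6]
gripper_width: 0.999
```

Moving away up and to -y, x back, for a clear view.

Call:
{"op": "play_rows", "data": {
  "commands": [
    {"fingers": -1,"tx": -0.12,"ty": 0,"tz": 0.1,"ax": 0,"ay": 0,"az": 0},
    {"fingers": -1,"tx": -0.12,"ty": 0,"tz": 0.1,"ax": 0,"ay": 0,"az": 0},
    {"fingers": -1,"tx": -0.12,"ty": 0.25,"tz": 0.1,"ax": 0,"ay": 0,"az": 0},
    {"fingers": -1,"tx": -0.12,"ty": 0.25,"tz": 0.1,"ax": 0,"ay": 0,"az": 0},
    {"fingers": -1,"tx": -0.12,"ty": 0.25,"tz": 0.1,"ax": 0,"ay": 0,"az": 0}
  ]
}}

```text
time_s: 25.42
tcp_pos: [0.4372, -0.0729, 0.1687]
ee_rot: [[0.003, 0.004, -1.0], [0.001, -1.0, -0.004], [-1.0, -0.001, -0.003]]
wrist_force: [-0.1, -1.3, -0.5]
gripper_width: 1.002
```

Call:
{"op": "play_rows", "data": {
  "commands": [
    {"fingers": -1,"tx": 0,"ty": 0.15,"tz": 0,"ax": 0,"ay": 0,"az": 0},
    {"fingers": -1,"tx": 0,"ty": 0.15,"tz": 0,"ax": 0,"ay": 0,"az": 0},
    {"fingers": -1,"tx": 0,"ty": 0.15,"tz": 0,"ax": 0,"ay": 0,"az": 0},
    {"fingers": -1,"tx": 0,"ty": 0.15,"tz": 0,"ax": 0,"ay": 0,"az": 0},
    {"fingers": -1,"tx": 0,"ty": 0.15,"tz": 0,"ax": 0,"ay": 0,"az": 0}
  ]
}}

```text
time_s: 25.83
tcp_pos: [0.4371, -0.1866, 0.1671]
ee_rot: [[0.0, -0.004, -1.0], [0.0, -1.0, 0.004], [-1.0, -0.0, -0.0]]
wrist_force: [-0.8, -0.2, -0.1]
gripper_width: 1.0
```

Run:
```python
from h import *
print(r.sense()["tcp_pos"])
k=lambda x,w:cv2.resize(x,w,interpolation=cv2.INTER_CUBIC)
p=viewer.capture("top");a=k(p["image"][160:270,180:440,::-1],(709,300))
q=viewer.capture("scene");b=k(q["image"][170:280,150:410,::-1],(709,300))
cv2.imwrite("pics/crop13.png",np.vstack([a,b]))
for n,P in(("top",p),("scene",q)):
    print(n,[np.round(d["uv"],1).tolist() for d in spotter.find_in("plug_gauge",P)])
```

```text
[ 0.43712318 -0.1866376   0.16706264]
top [[252.9, 168.3]]
scene [[225.7, 223.4], [199.3, 254.2], [295.1, 223.2]]
```

View pics/crop13.png

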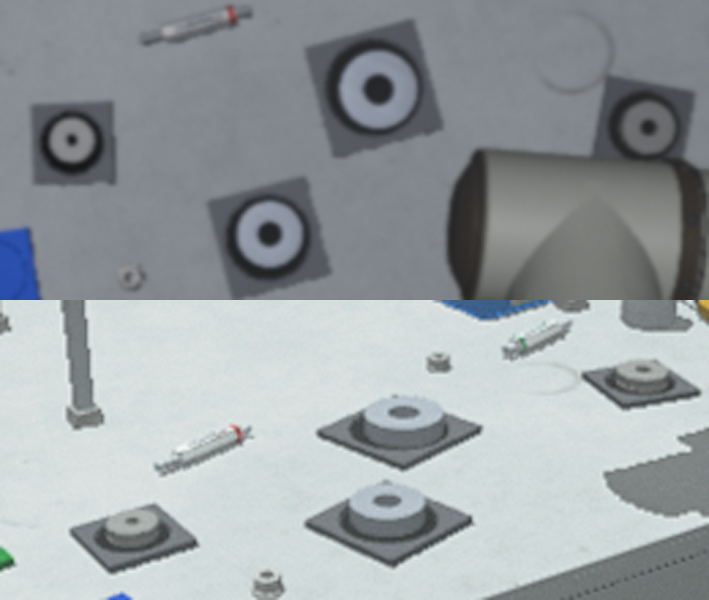

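All four gauges lie flat inside their recesses with dark liner visible all round. The plug gauge with the red band is where it was (252.9,168.3). Handing in.

Call:
{"op": "play_rows", "data": {
  "commands": [
    {"fingers": -1,"tx": 0,"ty": 0,"tz": 0,"ax": 0,"ay": 0,"az": 0},
    {"fingers": -1,"tx": 0,"ty": 0,"tz": 0,"ax": 0,"ay": 0,"az": 0},
    {"fingers": -1,"tx": 0,"ty": 0,"tz": 0,"ax": 0,"ay": 0,"az": 0}
  ]
}}

```text
time_s: 26.28
tcp_pos: [0.4376, -0.1845, 0.1669]
ee_rot: [[0.0, 0.001, -1.0], [0.0, -1.0, -0.001], [-1.0, -0.0, -0.0]]
wrist_force: [-0.2, 0.1, 0.1]
gripper_width: 1.001
```

```bash
python3 -c "
from station import job
print(job.finish_job())"
```

```text
the job is handed in; nothing more can be done
None
```

I took the stack apart from the top (38, 45, 56, 66 mm) and laid each gauge in the grey rest of its own size. I lowered each one until the wrist force showed contact (about 5–7 N) before letting go. The job was handed in at 26.3 s of the 106 s allowed.

**Last checks:** the final top and scene pictures show all four gauges flat in their recesses, with dark liner visible all round each. The red-band plug gauge was found within about 2.5 pixels of where it started. The green-band one looks undisturbed. I never moved near the blue or green look-alikes.

**What disagreed:** the two cameras differed by about 4 mm in x, so I worked close to the top view with a 1.5 mm correction. I set the 66 mm gauge down about 4 mm toward the robot side on purpose, to keep the wrist clear of the overhanging chute. No check failed.

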